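# Close the shielding can over the module and hold the press at three clicks

### The arm

A 6-joint arm with a two-finger parallel gripper is mounted at the origin on a cart in front of the work surface, level with it; the furniture and walls round the work are solid. World frame = base frame: x ahead of the robot, y to its left, z up, the work surface at z = 0. Lengths are in mm, angles in rad, forces in N, time in s.
With the tool pointing down it reaches from about 350 to 775 mm from the base axis. Payload 7.3 kg.
Tool frame: the origin (TCP) lies at the very end of the fingers, on their centre line; the grasp point (between the pads) lies 19 mm behind it; z points along the fingers, y is the line along which they close (so a half turn about z gives the same grasp; the last joint's range is limited). The gripper opens to 92 mm and grips with 3 to 60 N. Pads are 19 mm wide; open, the fingers measure 130 mm over their backs; the gripper's body (75 mm by 190 mm) begins 47 mm behind the grasp point.
Start: joints at [-1.432, 0.342, 1.524, -0, 1.275, -0.146], TCP at [147.529, -503.865, 226.741] pointing down, gripper open.
Joint ranges: [-2.53, 2.53], [-0.77, 2.02], [0.04, 2.7], [-1, 4.14], [0.28, 2.66], [-3.11, 3.11]. Speed limits (rad/s): [2.57, 2.57, 3.14, 3.14, 3.14, 3.14].

### API

Orientations are given as [roll, pitch, yaw] about the fixed x, y, z axes, in that order (R = Rz(yaw) Ry(pitch) Rx(roll)).
In Python, from plant import bot gives the robot as it stands.
- The arm moves only by the tool jog_arm, never from a script. Its argument "targets" is a list of rows, each an object with "xyz": the shift along the tool's x, y, z as a fraction of full scale, a list of three; "spin": the turn about the tool's z as a fraction of full scale. In form: [{"xyz": [x, y, z], "spin": spin}, ...]. A call has exactly 10 rows; each row shifts and turns the commanded pose from where the row before left it, along the tool's axes as they then stand; what a row does not reach is not made up. Full scale, the value 1, is 80 mm for a shift and 0.1 rad for a turn. A row lasts 1/8 s, in which the tool goes at most 62.5 mm and 10.7 degrees, less where a joint would pass 70% of its speed; a pose out of reach is approached as far as the arm can. A call with a number of a shift or a turn outside -1 to 1 is refused whole. A call with a gripper value outside its range is refused whole. "gripper" is the opening in per cent of the stroke, from 0 (shut) to 100 (fully open), set as the call begins (left out, the last holds). The fingers move at their own pace and stop on an object; the grip force is fixed at half the most. Time passes only in rows, so rows that do not move let the fingers close, or fill a call up. It gives the time, the measured TCP pose, the force, the opening and the grip force at its end, in the units of the state.
- bot.get_obs(): the state, without advancing time (a new reading comes with each control period).
- bot.capture(name): name is "scene" or "top" or "wrist"; returns the picture (420x560x3 uint8, blue, green, red); there is no depth.
- bot.get_calibration(name): a dict with "vfov" (degrees; the focal length in pixels is half the picture's height over the tangent of half this angle, whatever the lens; pixels are square), "cx", "cy" (the principal point, pixels), "eye" and "rotation" of the camera in the world. Camera axes: x right, y down, z forward; pixel columns grow to the right and rows downward; lengths in mm; the calibration is good to about 2 mm. The wrist camera is an equidistant fisheye: a pixel r from the principal point sees the ray r / f radians off the axis. A picture is of the moment at which its call begins: read the wrist's pose just before it. get_calibration takes no time and is no camera call; for the wrist camera it gives the pose at the moment of the call.
- bot.close_job(): hands the job in; it is judged then, once.
The state is a dict: "time": time; "joint_positions": joint angles; "dq": joint speeds; "tau": joint torques, N m; "tool_pos": TCP position; "tcp_rot": TCP orientation; "contact_force": force on the tool from outside, world axes, zero at the start; "moment": the same for the moment, N m; "grip_width": finger opening in mm; "finger_force": force on a finger pad.
Only numpy, scipy, OpenCV 4.12 (cv2) and the standard library are available. Lean on these libraries where they do the work, as an engineer would, in place of code of your own. Each camera call takes 0.05 s, during which the arm holds its last target. There are 200 camera calls.

### The job

Get the module in the test press ready for its shielded measurement: the square metal shielding can stands mouth-up on the bench, so turn it over and set it mouth-down over the module, around the four pins and flush on the black gasket of the nest. Then swing the press's T-handle over and push it down until the ratchet has clicked three times, no more, with the foot pressing on the can. Finish while still holding the handle there with the fingers, for it springs up if it is let go, and leave the other things on the bench alone.

Things in the scene. Friction and masses are not known exactly. Their poses are not given: they have to be found in the camera images.
- press: Test press fixed to the bench: dark sole plate 250 x 100 mm, top at z 14 mm. Origin: bench level under the nest's centre; x from there towards the lever's hinge, y along the hinge axis, z up. Plate from x -55 to +195. Two alloy hinge cheeks at x +83 to +117, 64 mm over all, tops at z 112. A brass jack (z 18 to 25 mm) sticks out to y +-40 mm on each side of the nest.
- nest (a point): Centre of the nest's top, the black gasket 32 mm above the bench on a 54 mm square block whose sides lie along the press's x, y. On it a flat green module and four steel pins 5 mm thick, 14 mm tall (cone over the top 8 mm), centres at x, y +-15.75 mm: the can fits round them with 1.75 mm play a side. Seated, its closed end is 34 mm above this point.
- lever_hinge (a point): Middle of the lever's hinge axis, at press x +100, z 96 mm. Lever arm blue, 20 mm wide, 12 mm thick, from here to the T-handle's bar, which is 200 mm out.
- lever (a joint): Lever angle, rad. 0: open, arm 5 degrees past upright, leaning away from the nest; grows as the handle swings over the nest and down; level at 1.658, stop at 1.86. Starts at 0 to 0.15, kept there by friction; pulled well over, it sinks by its weight until the foot meets the can (about 1.49). Let go in the third notch, it springs up to about 1.56: the ratchet clicks, but does not lock.
- ratchet (a point): Where the spring plunger rides on the steel toothed sector (five rounded teeth) behind the hinge. Clicks 1 to 4 fall at lever angles 1.523, 1.613, 1.703, 1.793; notches lie midway between. Before each the push needed on the handle rises by some 3 N (to about 3, 5, 7 N), then drops by 2 to 3 N within 0.04 rad as the tooth snaps past. In the notch after click 3 some 6 to 8 N down on the handle holds it.
- t_handle: Black T-handle across the lever's end: bar 14 mm thick, 90 mm long along the press's y, arm at its middle; it turns freely on its own axle. Origin: centre of the bar. Height: about 295 mm when open, 96 mm when level, 78 mm in the notch after click 3.
- foot: Sprung presser foot on the lever, 100 mm from the hinge: steel fork with a black roller, 19 mm thick and 14 mm wide, that rolls on the can. Origin: the roller's lowest point when level, 46 mm below the arm's axis when free; retracts up to 38 mm, 0.65 N per mm after the first 2.6 N, its rod then standing out above the arm.
- shield_can: Square tin-coloured shielding can, 44 x 44 mm outside, 34 mm high, walls 2 mm, one end open with a dark lip round the mouth; 40 to 85 g. Origin: outside centre of the closed end; z runs from there out through the mouth (z up = mouth-up, as it starts); x, y along its sides. Starts right of the press or between it and the robot.
- note_pad: Yellow pad of sticky notes, 70 x 71 x 12 mm, on the other of the can's two places. Origin: centre of the underside. Leave alone.
- loupe: Black eye loupe standing on its rim, 42 mm wide, 34 mm high, at the back left. Origin: centre of the underside. Leave alone.
- torque_wrench: Blue-handled torque wrench, 147 mm, lying at the left by the tools. Origin: centre of the underside. Leave alone.

How it is judged (in metres and radians):
On the way:
1. the can sits mouth-down and flush on the nest, let go by the fingers (angle between shield_can's own z axis and vertical above 3.05 rad and x of shield_can in the frame of press between -0.004 and 0.004 m and y of shield_can in the frame of press between -0.004 and 0.004 m and z of shield_can in the frame of press between 0.0635 and 0.068 m and contact force between the fingers and shield_can below 0.3 N and linear speed of shield_can below 0.02 m/s), for 0.2 s.
At the end, for the whole second after the job is handed in: The lever rests in the notch after the third click (1.706 to 1.79 rad), not moving, the fingers pushing on the T-handle with over 1.5 N and the foot on the can with over 5 N; the can is mouth-down, within 4 mm of the nest's centre and flush (2.5 mm, 5 degrees) (value of joint lever between 1.706 and 1.79 rad and velocity of joint lever between -0.05 and 0.05 rad/s and contact force between the fingers and t_handle above 1.5 N and contact force between foot and shield_can above 5 N and angle between shield_can's own z axis and vertical above 3.05 rad and x of shield_can in the frame of press between -0.004 and 0.004 m and y of shield_can in the frame of press between -0.004 and 0.004 m and z of shield_can in the frame of press between 0.0635 and 0.068 m); the arm keeps its last pose, push and grip.
It fails at once if the lever is pushed to a fourth click (value of joint lever above 1.797 rad).
It fails at once if the foot is pressed on the bare nest, module or pins (contact force between foot and press above 1 N).
It fails at once if one of the other loose things on the bench is shifted by more than 3 cm (distance of any of note_pad, loupe, torque_wrench from where it was at the start of the episode above 0.03 m).
It also fails if it takes over 72 s, if anything falls off the work surface, if the arm or the gripper's body presses on something with over 40 N, if the wrist force passes 120 N, or if a joint passes its speed limit or range.

## Working session

There is one attempt and no reset: what is moved stays moved. The work goes in short steps, Python scripts to look and compute and a tool call to move; the robot and the scene stay as the last step left them, time stands still between calls to the robot, and variables do not carry over. Pictures are saved under pics/ and viewed, at most 10 in all, crops included, and the job is handed in when it is done.

Besides the shell and the picture viewer there is one more tool, called by a JSON object that holds its "method" and its "body". jog_arm: Moves the arm, as the interface text tells. Shift numbers are shares of 80 mm and turn numbers shares of 0.1 rad, none past 1 either way. Its arguments: {"type":"object","properties":{"targets":{"type":"array","items":{"type":"object","properties":{"xyz":{"type":"array","items":{"type":"number"}},"spin":{"type":"number"}}}},"gripper":{"type":"number"}},"required":["targets"]}

```bash
mkdir -p pics; ls; python3 - <<'E'
from plant import bot
import cv2
for n in("scene","top"):
    cv2.imwrite(f"pics/{n}0.png",bot.capture(n)); print(n,bot.get_calibration(n))
print(bot.get_obs())
E
```

```text
pics
scene {'vfov': 54.75475614183859, 'cx': 278.10324480105083, 'cy': 211.62649058953983, 'eye': array([1265.86457816, -651.44930972,  888.18435804]), 'rotation': array([-2.17328461, -0.00515595,  0.79639301])}
top {'vfov': 49.3537380648769, 'cx': 272.02675583767837, 'cy': 207.77721493292177, 'eye': array([ 501.0236013 ,    9.45225764, 1267.33683249]), 'rotation': array([-3.10532043e+00,  1.95054635e-03, -1.58325779e+00])}
{'time': 0.1, 'joint_positions': array([-1.43202433e+00,  3.42659360e-01,  1.52492392e+00,  1.13335834e-05,
        1.27539230e+00, -1.45981759e-01]), 'dq': array([ 0.00103923, -0.00167456, -0.00273934,  0.00100538,  0.00010111,
        0.00063187]), 'tau': array([ 1.98721413e-03, -4.32001376e+01, -2.44695568e+01,  7.18639442e-02,
        5.26177988e-02, -3.78681500e-05]), 'tool_pos': array([ 147.46693003, -503.48675536,  226.11033225]), 'tcp_rot': array([-3.14022601e+00, -2.11888687e-04,  2.84750306e-01]), 'contact_force': array([-0.01222229,  0.13919683,  0.70931508]), 'moment': array([-0.02525859,  0.02435693, -0.03895289]), 'finger_force': 0.0, 'grip_width': 91.80853937255249}
```

View pics/top0.png

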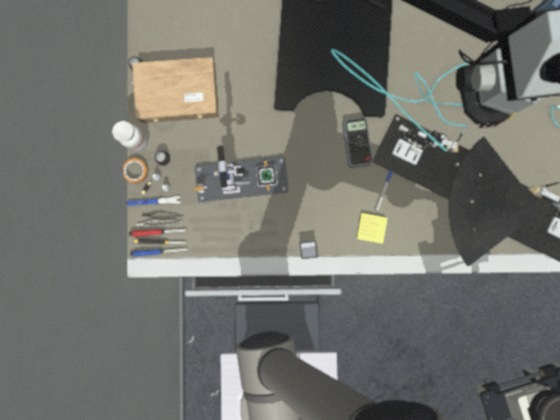

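View pics/scene0.png

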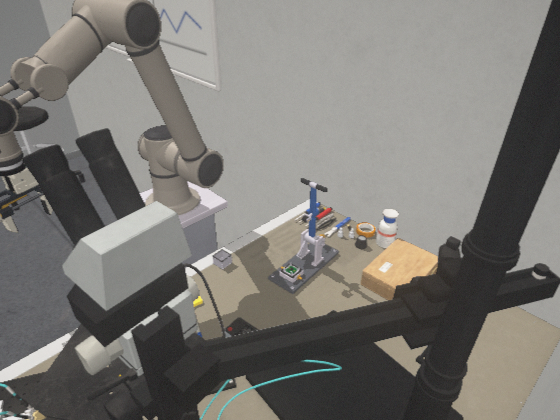

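```bash
cat > h.py <<'E'
import numpy as np
from scipy.spatial.transform import Rotation as R
from plant import bot
def ray(n,u,v,c=None):
    c=c or bot.get_calibration(n)
    f=210/np.tan(np.radians(c['vfov']/2)); d=np.array([(u-c['cx'])/f,(v-c['cy'])/f,1.])
    if n=='wrist':
        r=np.hypot(d[0],d[1]); d=np.array([d[0]/r*np.sin(r),d[1]/r*np.sin(r),np.cos(r)]) if r>1e-9 else d
    return np.array(c['eye']),R.from_euler('xyz',c['rotation']).as_matrix()@d
def at(n,u,v,z,c=None):
    e,d=ray(n,u,v,c); return np.round(e+d*(z-e[2])/d[2],1)
E
python3 - <<'E'
from h import *
import cv2
for nm,u,v,z in [("can",308,247,34),("can",308,249,0),("nest",267,176,34),("edge1",150,257,0),("edge2",500,256,0),("edgelow",150,276,0),("plateTL",196,161,14),("plateBL",197,201,14),("plateBR",286,192,14),("plateTR",283,153,14),("handle",221,153,295),("box",175,120,60),("pad",372,228,12)]:
    print(nm,at("top",u,v,z))
im=cv2.imread("pics/top0.png")
cv2.imwrite("pics/c1.png",cv2.resize(im[130:280,185:335],None,fx=4,fy=4,interpolation=cv2.INTER_CUBIC))
E
```

```text
can [439.  -84.2  34. ]
can [431.7 -86.7   0. ]
nest [632.   23.8  34. ]
edge1 [415.1 350.5   0. ]
edge2 [ 405.9 -616.5    0. ]
edgelow [362.8 350.6   0. ]
plateTL [678.1 219.2  14. ]
plateBL [567.7 217.1  14. ]
plateBR [589.4 -27.6  14. ]
plateTR [697.2 -20.8  14. ]
handle [654.9 118.6 295. ]
box [782.  266.7  60. ]
pad [ 487.7 -262.2   12. ]
```

View pics/c1.png

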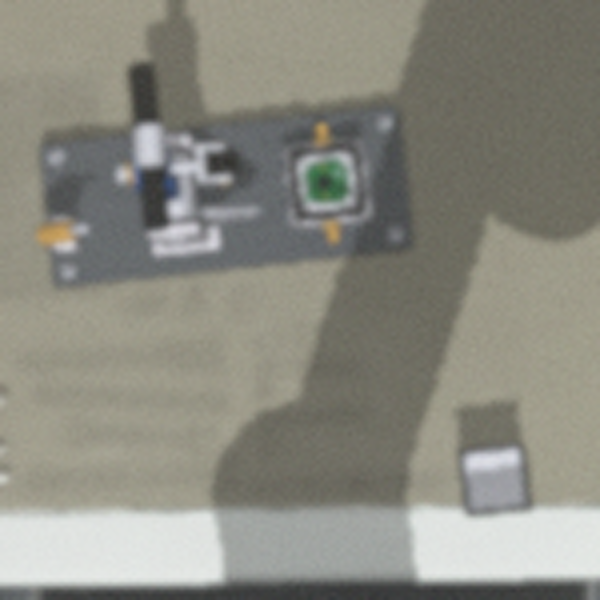

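{"method": "jog_arm", "body": {"targets": [{"xyz": [0.45,-0.45,0.08],"spin": 0.2},{"xyz": [0.45,-0.45,0.08],"spin": 0.2},{"xyz": [0.45,-0.45,0.08],"spin": 0.2},{"xyz": [0.45,-0.45,0.08],"spin": 0.2},{"xyz": [0.45,-0.45,0.08],"spin": 0.2},{"xyz": [0.45,-0.45,0.08],"spin": 0.2},{"xyz": [0.45,-0.45,0.08],"spin": 0.2},{"xyz": [0.45,-0.45,0.08],"spin": 0.2},{"xyz": [0.45,-0.45,0.08],"spin": 0.2},{"xyz": [0,0,0],"spin": 0}], "gripper": 100}}

```text
time: 1.35
tool_pos: [399.4, -118.6, 168.5]
tcp_rot: [-3.141, 0.001, 0.11]
contact_force: [0.3, 0.4, 0.3]
grip_width: 91.5
finger_force: 0.0
```

```bash
python3 - <<'E'
from h import *
import cv2
o=bot.get_obs();print(o['time'],o['tool_pos'],o['tcp_rot'],o['joint_positions'])
c=bot.get_calibration("wrist");print(c)
im=bot.capture("wrist");cv2.imwrite("pics/w1r.png",im)
cv2.imwrite("pics/w1.png",cv2.resize(im,(800,600),interpolation=cv2.INTER_CUBIC))
E
```

```text
1.35 [ 399.42652581 -118.58291618  168.46936129] [-3.14051910e+00  8.72823414e-04  1.09954218e-01] [-4.73324626e-01  2.10001420e-01  1.88884926e+00  4.80460645e-04
  1.04406181e+00  9.87276143e-01]
{'vfov': 65.70646984690485, 'cx': 275.9730855468077, 'cy': 209.4883524337404, 'eye': array([ 469.91508801, -110.58546884,  326.1943504 ]), 'rotation': array([ 2.87387493e+00,  8.28001761e-04, -1.46083572e+00])}
```

View pics/w1.png

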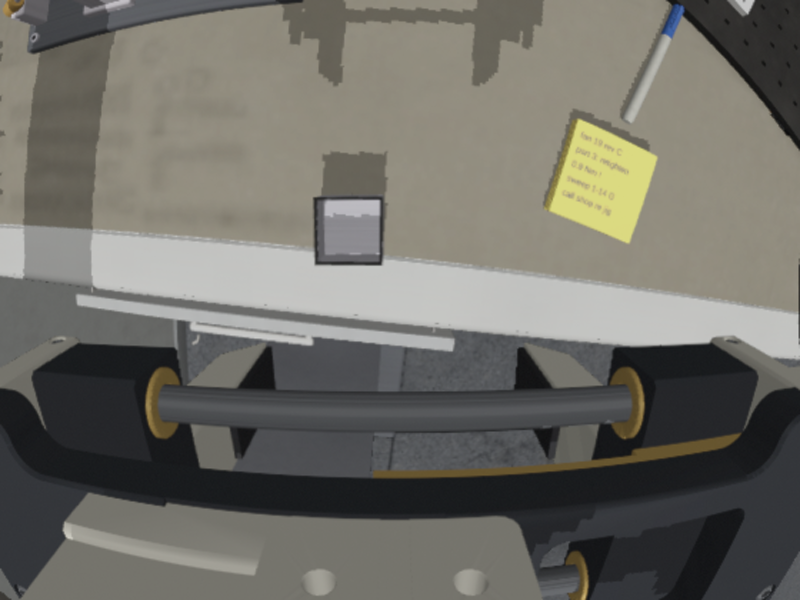

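```bash
python3 - <<'E'
from h import *
s=0.7
for n,u,v,z in [("c1",315,198,34),("c2",383,197,34),("c3",383,264,34),("c4",316,265,34),("E",700,349,0),("E",600,338,0),("E",480,325,0),("E",130,286,0),("bord",600,288,0),("padc",602,180,12)]: print(n,at("wrist",u*s,v*s,z))
E
```

```text
c1 [449.9 -63.7  34. ]
c2 [ 454.6 -106.4   34. ]
c3 [ 411.9 -110.9   34. ]
c4 [406.8 -67.8  34. ]
E [ 364.  -397.3    0. ]
E [ 366.  -289.1    0. ]
E [ 367.2 -187.7    0. ]
E [368.   92.9  -0. ]
bord [ 406.5 -279.1    0. ]
padc [ 487.6 -259.5   12. ]
```

{"method": "jog_arm", "body": {"targets": [{"xyz": [0.22,-0.175,0.2],"spin": 0},{"xyz": [0.22,-0.175,0.3],"spin": 0.03},{"xyz": [0,0,0.35],"spin": 0},{"xyz": [0,0,0.35],"spin": 0},{"xyz": [0,0,0.35],"spin": 0},{"xyz": [0,0,0.2],"spin": 0},{"xyz": [0,0,0.1],"spin": 0},{"xyz": [0,0,0],"spin": 0},{"xyz": [0,0,0],"spin": 0},{"xyz": [0,0,0],"spin": 0}]}}

```text
time: 2.65
tool_pos: [431.0, -90.0, 21.7]
tcp_rot: [3.141, -0.001, 0.102]
contact_force: [-0.3, -0.1, -0.4]
grip_width: 92.1
finger_force: 0.0
```

{"method": "jog_arm", "body": {"targets": [{"xyz": [0,0,0],"spin": 0},{"xyz": [0,0,0],"spin": 0},{"xyz": [0,0,0],"spin": 0},{"xyz": [0,0,0],"spin": 0},{"xyz": [0,0,0],"spin": 0},{"xyz": [0,0,0],"spin": 0},{"xyz": [0,0,0],"spin": 0},{"xyz": [0,0,-0.2],"spin": 0},{"xyz": [0,0,-0.3],"spin": 0},{"xyz": [0,0,0],"spin": 0}], "gripper": 0}}

```text
time: 3.9
tool_pos: [431.7, -90.2, 62.2]
tcp_rot: [3.14, -0.003, 0.102]
contact_force: [-0.5, -0.6, -0.2]
grip_width: 43.7
finger_force: 30.0
```

```bash
python3 - <<'E'
from h import *
import cv2
im=bot.capture("wrist");cv2.imwrite("pics/w2.png",cv2.resize(im[120:330,120:400],(800,600),interpolation=cv2.INTER_CUBIC))
E
```

```text
(no output)
```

View pics/w2.png

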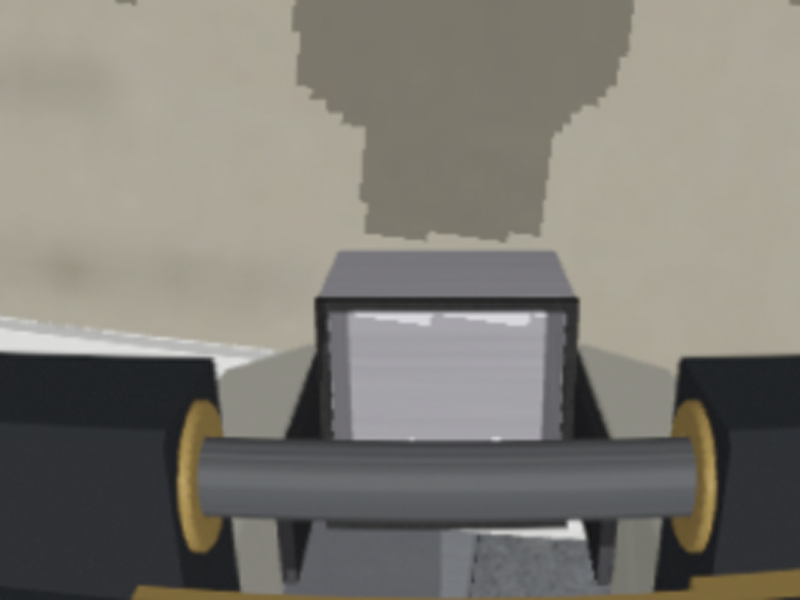

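{"method": "jog_arm", "body": {"targets": [{"xyz": [0,0,0],"spin": 0.55},{"xyz": [0,0,0],"spin": 0.55},{"xyz": [-0.2,0.4,0],"spin": 0},{"xyz": [-0.2,0.4,0],"spin": 0},{"xyz": [-0.2,0.4,0],"spin": 0},{"xyz": [-0.2,0.4,0],"spin": 0},{"xyz": [-0.2,0.4,0.2],"spin": 0},{"xyz": [-0.075,0,0.2],"spin": 0},{"xyz": [0,0,0],"spin": 0},{"xyz": [0,0,0],"spin": 0}]}}

```text
time: 5.2
tool_pos: [343.5, -248.8, 29.0]
tcp_rot: [-3.141, 0.0, -0.008]
contact_force: [0.1, 0.2, -1.2]
grip_width: 44.0
finger_force: 30.0
```

```bash
python3 - <<'E'
from h import *
import cv2
im=bot.capture("wrist");cv2.imwrite("pics/w3.png",cv2.resize(im[120:330,120:400],(800,600),interpolation=cv2.INTER_CUBIC))
E
```

```text
(no output)
```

View pics/w3.png

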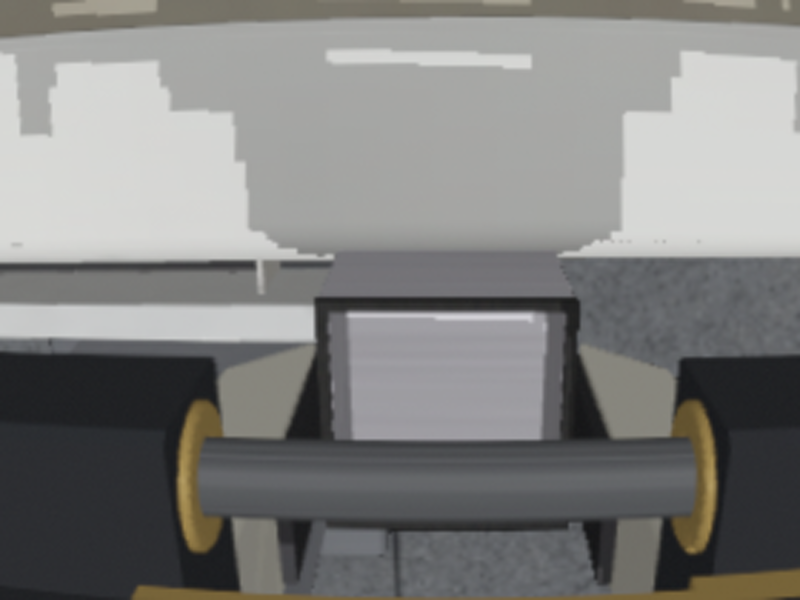

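```bash
python3 - <<'E'
from h import *
for r in (230,246,256):
  for z in(0,-10): print(r,z,at("wrist",347.5,120+r*.35,z))
print(at("wrist",120+.35*335,120+256*.35,7),bot.get_calibration("wrist")['eye'])
E
```

```text
230 0 [ 368.7 -291.8    0. ]
230 -10 [ 366.2 -294.1  -10. ]
246 0 [ 365.2 -292.     0. ]
246 -10 [ 362.6 -294.3  -10. ]
256 0 [ 363.  -292.1    0. ]
256 -10 [ 360.2 -294.4  -10. ]
[ 365.4 -226.4    7. ] [ 414.47304065 -248.97428803  187.11392274]
```

{"method": "jog_arm", "body": {"targets": [{"xyz": [0.05,0,0],"spin": 0},{"xyz": [0,0,0.05],"spin": 0},{"xyz": [0,0,0.04],"spin": 0},{"xyz": [-0.005,0,0.02],"spin": 0},{"xyz": [-0.005,0,0.02],"spin": 0},{"xyz": [-0.005,0,0.02],"spin": 0},{"xyz": [-0.005,0,0.02],"spin": 0},{"xyz": [0,0,0],"spin": 0},{"xyz": [0,0,0],"spin": 0},{"xyz": [0,0,0],"spin": 0}]}}

```text
time: 6.5
tool_pos: [345.0, -248.9, 16.9]
tcp_rot: [3.141, 0.001, -0.008]
contact_force: [-7.8, 2.0, 24.7]
grip_width: 43.5
finger_force: 30.0
```

{"method": "jog_arm", "body": {"targets": [{"xyz": [-0.02,0,0.03],"spin": 0},{"xyz": [-0.02,0,0.03],"spin": 0},{"xyz": [-0.02,0,0.03],"spin": 0},{"xyz": [-0.02,0,0.03],"spin": 0},{"xyz": [-0.01,0,0.03],"spin": 0},{"xyz": [-0.01,0,0.03],"spin": 0},{"xyz": [0,0,0],"spin": 0},{"xyz": [0,0,0],"spin": 0},{"xyz": [0,0,0],"spin": 0},{"xyz": [0,0,0],"spin": 0}]}}

```text
time: 7.75
tool_pos: [337.4, -248.9, 1.9]
tcp_rot: [3.141, 0.0, -0.008]
contact_force: [-4.3, 1.8, 13.7]
grip_width: 43.5
finger_force: 30.0
```

```bash
python3 - <<'E'
from h import *
import cv2
im=bot.capture("wrist");cv2.imwrite("pics/w4.png",cv2.resize(im[120:330,120:400],(560,420),interpolation=cv2.INTER_CUBIC))
E
```

```text
(no output)
```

View pics/w4.png

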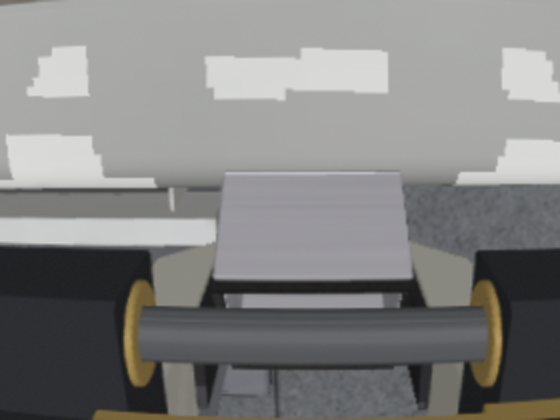

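{"method": "jog_arm", "body": {"targets": [{"xyz": [-0.01,0,0.03],"spin": 0},{"xyz": [-0.01,0,0.03],"spin": 0},{"xyz": [-0.01,0,0.03],"spin": 0},{"xyz": [0,0,0.03],"spin": 0},{"xyz": [0,0,0.03],"spin": 0},{"xyz": [0,0,0.03],"spin": 0},{"xyz": [0,0,0.03],"spin": 0},{"xyz": [0,0,0.03],"spin": 0},{"xyz": [0,0,0],"spin": 0},{"xyz": [0,0,0],"spin": 0}]}}

```text
time: 9.05
tool_pos: [334.0, -248.8, -17.7]
tcp_rot: [-3.141, 0.002, -0.008]
contact_force: [-9.7, -1.6, 8.9]
grip_width: 43.6
finger_force: 30.0
```

```bash
python3 - <<'E'
from h import *
import cv2
im=bot.capture("wrist");cv2.imwrite("pics/w5.png",cv2.resize(im[120:330,120:400],(560,420),interpolation=cv2.INTER_CUBIC))
E
```

```text
(no output)
```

View pics/w5.png

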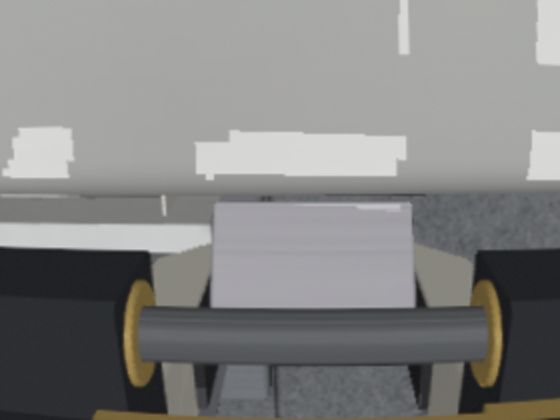

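{"method": "jog_arm", "body": {"targets": [{"xyz": [-0.03,0,0],"spin": 0},{"xyz": [0,0,-0.25],"spin": 0},{"xyz": [0,0,-0.5],"spin": 0},{"xyz": [0.16,0,0],"spin": 0},{"xyz": [0,0,0.2],"spin": 0},{"xyz": [0,0,0.05],"spin": 0},{"xyz": [0,0,0.03],"spin": 0},{"xyz": [0,0,0.03],"spin": 0},{"xyz": [0,0,0],"spin": 0},{"xyz": [0,0,0],"spin": 0}]}}

```text
time: 10.35
tool_pos: [345.8, -249.2, 17.3]
tcp_rot: [3.141, -0.0, -0.008]
contact_force: [0.0, 0.5, -1.3]
grip_width: 43.8
finger_force: 30.0
```

{"method": "jog_arm", "body": {"targets": [{"xyz": [0,0,0.03],"spin": 0},{"xyz": [0,0,0.03],"spin": 0},{"xyz": [-0.01,0,0.03],"spin": 0},{"xyz": [-0.01,0,0.03],"spin": 0},{"xyz": [-0.01,0,0.03],"spin": 0},{"xyz": [-0.01,0,0.03],"spin": 0},{"xyz": [-0.01,0,0.03],"spin": 0},{"xyz": [0,0,0],"spin": 0},{"xyz": [0,0,0],"spin": 0},{"xyz": [0,0,0],"spin": 0}]}}

```text
time: 11.6
tool_pos: [341.8, -249.1, 0.4]
tcp_rot: [3.141, -0.0, -0.008]
contact_force: [-0.3, 1.0, -1.3]
grip_width: 43.8
finger_force: 30.0
```

```bash
python3 - <<'E'
from h import *
import cv2
a=bot.capture("wrist");b=bot.capture("scene");t=bot.capture("top");cv2.imwrite("pics/w6r.png",a)
A=cv2.resize(a[150:330,170:350],(400,400),interpolation=cv2.INTER_CUBIC)
B=cv2.resize(b[200:320,130:250],(400,400),interpolation=cv2.INTER_CUBIC)
C=cv2.resize(t[230:290,320:440],(400,200),interpolation=cv2.INTER_CUBIC)
o=np.zeros((600,800,3),np.uint8);o[:400,:400]=A;o[:400,400:]=B;o[400:,:400]=C
cv2.imwrite("pics/m6.png",o)
for r in (203,): print([at("wrist",276,120+r/2,z) for z in (0,11)])
E
```

```text
[array([ 362.9, -248.9,    0. ]), array([ 366.4, -248.9,   11. ])]
```

View pics/m6.png

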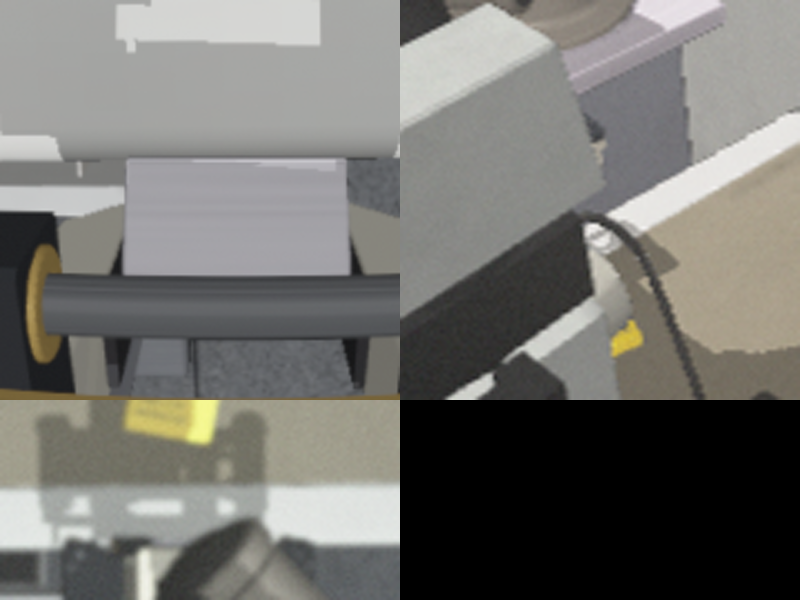

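{"method": "jog_arm", "body": {"targets": [{"xyz": [-0.05,0,-0.2],"spin": 0},{"xyz": [0,0,-0.4],"spin": 0},{"xyz": [0.1,0,0],"spin": 0},{"xyz": [0.1,0,0.1],"spin": 0},{"xyz": [0,0,0.15],"spin": 0},{"xyz": [0,0,0.04],"spin": 0},{"xyz": [0,0,0.03],"spin": 0},{"xyz": [0,0,0],"spin": 0},{"xyz": [0,0,0],"spin": 0},{"xyz": [0,0,0],"spin": 0}]}}

```text
time: 13.0
tool_pos: [353.8, -249.2, 22.9]
tcp_rot: [3.141, -0.0, -0.008]
contact_force: [-0.1, -0.4, -1.0]
grip_width: 44.3
finger_force: 30.0
```

{"method": "jog_arm", "body": {"targets": [{"xyz": [0,0,0.02],"spin": 0},{"xyz": [0,0,0.02],"spin": 0},{"xyz": [0,0,0.02],"spin": 0},{"xyz": [0,0,0.02],"spin": 0},{"xyz": [0,0,0],"spin": 0},{"xyz": [0,0,0],"spin": 0},{"xyz": [0,0,0],"spin": 0},{"xyz": [0,0,0],"spin": 0},{"xyz": [0,0,0],"spin": 0},{"xyz": [0,0,0],"spin": 0}]}}

```text
time: 14.25
tool_pos: [353.7, -249.1, 16.3]
tcp_rot: [3.141, -0.0, -0.008]
contact_force: [0.4, 0.6, -0.6]
grip_width: 44.0
finger_force: 30.0
```

{"method": "jog_arm", "body": {"targets": [{"xyz": [0,0,0.02],"spin": 0},{"xyz": [0,0,0.02],"spin": 0},{"xyz": [0,0,0.02],"spin": 0},{"xyz": [0,0,0.02],"spin": 0},{"xyz": [0,0,0],"spin": 0},{"xyz": [0,0,0],"spin": 0},{"xyz": [0,0,0],"spin": 0},{"xyz": [0,0,0],"spin": 0},{"xyz": [0,0,0],"spin": 0},{"xyz": [0,0,0],"spin": 0}]}}

```text
time: 15.5
tool_pos: [354.3, -249.3, 12.8]
tcp_rot: [3.14, -0.002, -0.008]
contact_force: [-5.3, 7.2, 40.9]
grip_width: 43.9
finger_force: 30.0
```

```bash
python3 - <<'E'
from h import *
import cv2
a=bot.capture("wrist");cv2.imwrite("pics/w7r.png",a)
g=cv2.cvtColor(a,cv2.COLOR_BGR2GRAY)
# column profile at can middle, rows
print(list(enumerate(g[195:275,276],195)))
for r in (225,235,245,255): print(r,g[r,215:335:2].tolist())
E
```

```text
[(195, np.uint8(163)), (196, np.uint8(163)), (197, np.uint8(163)), (198, np.uint8(164)), (199, np.uint8(163)), (200, np.uint8(163)), (201, np.uint8(163)), (202, np.uint8(163)), (203, np.uint8(163)), (204, np.uint8(163)), (205, np.uint8(163)), (206, np.uint8(163)), (207, np.uint8(163)), (208, np.uint8(163)), (209, np.uint8(163)), (210, np.uint8(163)), (211, np.uint8(163)), (212, np.uint8(163)), (213, np.uint8(163)), (214, np.uint8(163)), (215, np.uint8(163)), (216, np.uint8(162)), (217, np.uint8(162)), (218, np.uint8(162)), (219, np.uint8(162)), (220, np.uint8(163)), (221, np.uint8(162)), (222, np.uint8(159)), (223, np.uint8(141)), (224, np.uint8(159)), (225, np.uint8(202)), (226, np.uint8(179)), (227, np.uint8(179)), (228, np.uint8(179)), (229, np.uint8(179)), (230, np.uint8(179)), (231, np.uint8(178)), (232, np.uint8(177)), (233, np.uint8(175)), (234, np.uint8(160)), (235, np.uint8(158)), (236, np.uint8(159)), (237, np.uint8(160)), (238, np.uint8(160)), (239, np.uint8(161)), (240, np.uint8(160)), (241, np.uint8(159)), (242, np.uint8(158)), (243, np.uint8(158)), (244, np.uint8(158)),
[... 1179 characters left out ...]
 160, 174, 174, 173, 173, 173, 173, 176, 177, 177, 177, 177, 175, 155, 121, 139, 139, 138]
245 [136, 131, 131, 131, 131, 132, 159, 160, 160, 160, 161, 162, 162, 162, 162, 162, 160, 160, 160, 160, 160, 160, 160, 160, 160, 160, 160, 160, 160, 160, 159, 160, 160, 159, 160, 159, 159, 160, 159, 159, 159, 159, 159, 159, 159, 159, 159, 159, 159, 159, 159, 159, 159, 159, 159, 158, 133, 131, 131, 131]
255 [131, 131, 131, 131, 130, 139, 161, 162, 162, 162, 161, 162, 162, 161, 162, 161, 161, 161, 161, 161, 161, 161, 161, 161, 161, 161, 161, 161, 161, 161, 161, 161, 160, 160, 160, 160, 160, 160, 160, 160, 160, 160, 160, 160, 160, 160, 160, 160, 160, 159, 160, 160, 160, 160, 159, 159, 139, 129, 131, 131]
```

```bash
cat > prof.py <<'E'
from h import *
import cv2
def prof(a,c,rows,thr=146):
    g=cv2.cvtColor(a,cv2.COLOR_BGR2GRAY).astype(float); out=[]
    for r in rows:
        u=276
        while g[r,u]>thr: u-=1
        L=u+(thr-g[r,u])/(g[r,u+1]-g[r,u])
        u=276
        while g[r,u]>thr: u+=1
        Rr=u-1+(g[r,u-1]-thr)/(g[r,u-1]-g[r,u])
        e,dl=ray('wrist',L,r,c);_,dr=ray('wrist',Rr,r,c)
        s=44/abs(dl[1]-dr[1]); p=e+s*(dl+dr)/2
        out.append((r,round(L,1),round(Rr,1),np.round(p,1)))
    return out
E
python3 - <<'E'
from prof import *
c=bot.get_calibration("wrist"); tp=bot.get_obs()['tool_pos']
a=cv2.imread("pics/w7r.png")
for q in prof(a,c,range(237,274,5)): print(*q[:3],np.round(q[3]-tp,1))
print('w6')
a=cv2.imread("pics/w6r.png")
for q in prof(a,c,range(225,274,5)): print(*q[:3],np.round(q[3]-tp,1))
E
```

```text
237 225.6 325.8 [21.8  0.3 24.6]
242 225.5 326.0 [19.9  0.3 25.7]
247 225.7 326.3 [17.9  0.2 26.6]
252 225.4 326.6 [16.1  0.2 28.1]
257 225.4 326.4 [14.   0.3 28.7]
262 225.6 326.4 [11.8  0.3 29.2]
267 225.5 326.4 [ 9.8  0.3 30. ]
272 225.4 326.3 [ 7.8  0.4 31. ]
w6
225 226.6 324.9 [26.   0.3 20.5]
230 226.5 324.8 [23.8  0.3 21. ]
235 226.4 325.2 [22.   0.3 22.4]
240 55.4 325.4 [ 52.6  13.6 111.2]
245 226.3 325.8 [18.1  0.2 24.8]
250 226.0 326.2 [16.4  0.2 26.5]
255 226.0 326.0 [14.3  0.3 27.1]
260 225.9 325.9 [12.2  0.3 27.8]
265 225.8 326.2 [10.3  0.3 29.1]
270 225.8 326.2 [ 8.3  0.3 29.9]
```

{"method": "jog_arm", "body": {"targets": [{"xyz": [0,0,-0.4],"spin": 0},{"xyz": [-0.37,0,0],"spin": 0},{"xyz": [0,0,0.45],"spin": 0},{"xyz": [0,0,0.45],"spin": 0},{"xyz": [0.08,0,0],"spin": 0},{"xyz": [0.04,0,0],"spin": 0},{"xyz": [0.04,0,0],"spin": 0},{"xyz": [0.04,0,0],"spin": 0},{"xyz": [0,0,0],"spin": 0},{"xyz": [0,0,0],"spin": 0}]}}

```text
time: 16.8
tool_pos: [334.0, -247.9, -30.0]
tcp_rot: [-3.136, 0.011, -0.007]
contact_force: [-38.0, -18.0, -5.4]
grip_width: 43.3
finger_force: 30.0
```

```bash
cat > look.py <<'E'
from prof import *
o=bot.get_obs();tp=o['tool_pos'];c=bot.get_calibration("wrist");a=bot.capture("wrist");cv2.imwrite("pics/last.png",a)
print(tp,o['contact_force'],o['time'])
g=cv2.cvtColor(a,cv2.COLOR_BGR2GRAY);print(g[205:275:1,276].tolist())
P=[]
for q in range(240,273,4):
    try: p=prof(a,c,[q])[0]
    except Exception as e: continue
    P.append(p[3]-tp); print(*p[:3],np.round(p[3]-tp,1))
P=np.array(P);P=P[abs(P[:,1])<3]; print("slope deg",np.degrees(np.arctan(np.polyfit(P[:,0],P[:,2],1)[0])))
E
python3 look.py
```

```text
[ 334.01812908 -247.8913287   -30.02209868] [-37.9607701  -17.99354658  -5.42327766] 16.8
[166, 166, 165, 165, 164, 163, 162, 160, 159, 158, 167, 209, 213, 212, 210, 209, 206, 203, 200, 196, 184, 96, 107, 136, 155, 165, 156, 159, 161, 162, 161, 161, 160, 160, 160, 162, 163, 163, 164, 164, 162, 162, 161, 161, 162, 163, 164, 162, 160, 160, 161, 163, 164, 165, 164, 164, 164, 164, 165, 165, 164, 165, 165, 165, 165, 165, 165, 164, 159, 98]
240 226.6 325.8 [20.4 -0.  23.4]
244 226.3 326.3 [19.1 -0.1 25.2]
248 226.3 326.3 [17.5 -0.  25.7]
252 226.2 326.6 [16.1 -0.1 26.9]
256 226.3 326.5 [14.3 -0.1 27.3]
260 226.2 326.4 [12.6 -0.  27.9]
264 225.9 326.4 [11.2 -0.  28.9]
268 225.9 326.5 [ 9.6  0.1 29.8]
272 225.9 326.3 [ 7.9  0.1 30.2]
slope deg -26.981117443898125
```

{"method": "jog_arm", "body": {"targets": [{"xyz": [-0.15,0,0],"spin": 0},{"xyz": [0,0,-0.6],"spin": 0},{"xyz": [0,0.5,0],"spin": 0},{"xyz": [0,0.5,0],"spin": 0},{"xyz": [0,0,0.3],"spin": 0},{"xyz": [0,0,0.2],"spin": 0},{"xyz": [0.05,0,0.05],"spin": 0},{"xyz": [0.05,0,0],"spin": 0},{"xyz": [0.02,0,0],"spin": 0},{"xyz": [0,0,0],"spin": 0}]}}

```text
time: 18.1
tool_pos: [333.9, -328.9, -25.5]
tcp_rot: [-3.14, 0.005, -0.007]
contact_force: [-23.0, -8.4, -0.6]
grip_width: 43.9
finger_force: 30.0
```

{"method": "jog_arm", "body": {"targets": [{"xyz": [0.02,0,0],"spin": 0},{"xyz": [0.02,0,0],"spin": 0},{"xyz": [0.02,0,0],"spin": 0},{"xyz": [0.02,0,0],"spin": 0},{"xyz": [0,0,0],"spin": 0},{"xyz": [0,0,0],"spin": 0},{"xyz": [0,0,0],"spin": 0},{"xyz": [0,0,0],"spin": 0},{"xyz": [0,0,0],"spin": 0},{"xyz": [0,0,0],"spin": 0}]}}

```text
time: 19.35
tool_pos: [337.3, -328.8, -26.0]
tcp_rot: [-3.138, 0.01, -0.006]
contact_force: [-38.0, -15.1, -0.2]
grip_width: 43.9
finger_force: 30.0
```

```bash
python3 look.py
```

```text
[ 337.28267441 -328.78863746  -25.99186967] [-37.97026124 -15.06533082  -0.20094301] 19.35
[175, 213, 216, 216, 216, 216, 216, 217, 216, 216, 216, 216, 217, 217, 216, 216, 215, 213, 213, 206, 153, 136, 130, 122, 114, 109, 101, 94, 93, 97, 111, 145, 163, 160, 161, 162, 163, 164, 163, 163, 162, 162, 163, 164, 165, 166, 166, 166, 164, 163, 163, 163, 165, 166, 166, 164, 162, 163, 164, 166, 167, 167, 169, 180, 188, 189, 189, 189, 183, 114]
240 227.0 325.5 [20.  -0.  22.6]
244 226.7 325.8 [18.6 -0.  23.9]
248 226.5 326.0 [17.1 -0.  25.1]
252 226.4 326.1 [15.6 -0.  26. ]
256 226.6 325.7 [13.6  0.1 25.8]
260 226.6 325.7 [11.9  0.1 26.5]
264 226.0 325.8 [10.7  0.2 28.1]
268 225.9 326.2 [ 9.3  0.2 29.3]
272 226.0 326.2 [ 7.7  0.1 30.1]
slope deg -29.124708052758777
```

```bash
python3 - <<'E'
from h import *
import cv2
o=bot.get_obs();print(o['moment'],o['joint_positions'],o['tau'])
a=cv2.imread("pics/last.png")
cv2.imwrite("pics/m8.png",cv2.resize(a[130:340,136:416],(800,600),interpolation=cv2.INTER_CUBIC))
E
```

```text
[-2.37723125  5.96364951 -0.14542689] [-0.93149806  0.62434915  1.92860701 -0.0105479   0.59774969  0.65447557] [ 18.08018982 -46.98192    -18.94188166   6.47212788  -3.23915564
  -0.2215918 ]
```

View pics/m8.png

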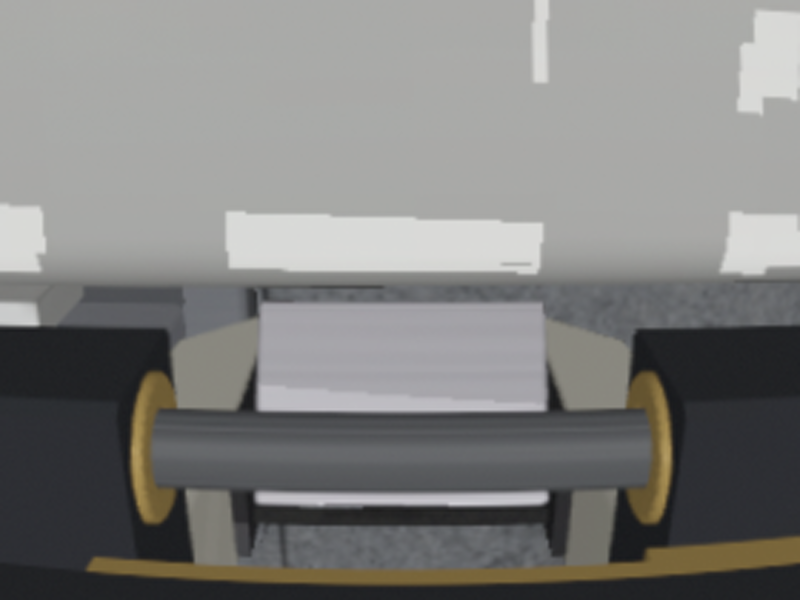

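{"method": "jog_arm", "body": {"targets": [{"xyz": [-0.2,0,0],"spin": 0},{"xyz": [0,0,-0.5],"spin": 0},{"xyz": [0,0,-0.5],"spin": 0},{"xyz": [0.5,0,0],"spin": 0},{"xyz": [0.6,0,0],"spin": 0},{"xyz": [0,0,0.3],"spin": 0},{"xyz": [0,0,0.05],"spin": 0},{"xyz": [0,0,0],"spin": 0},{"xyz": [0,0,0],"spin": 0},{"xyz": [0,0,0],"spin": 0}]}}

```text
time: 20.65
tool_pos: [415.5, -330.1, 26.7]
tcp_rot: [3.141, -0.001, -0.009]
contact_force: [0.9, -0.3, -0.8]
grip_width: 44.2
finger_force: 30.0
```

Press the low corner onto the bench and drag back.

{"method": "jog_arm", "body": {"targets": [{"xyz": [0,0,0.06],"spin": 0},{"xyz": [0,0,0.06],"spin": 0},{"xyz": [0,0,0.03],"spin": 0},{"xyz": [-0.02,0,0.02],"spin": 0},{"xyz": [-0.03,0,0.01],"spin": 0},{"xyz": [-0.03,0,0],"spin": 0},{"xyz": [-0.03,0,0],"spin": 0},{"xyz": [-0.03,0,0],"spin": 0},{"xyz": [0,0,0],"spin": 0},{"xyz": [0,0,0],"spin": 0}]}}

```text
time: 21.9
tool_pos: [406.1, -331.1, 13.1]
tcp_rot: [3.138, -0.004, -0.008]
contact_force: [2.6, -0.6, 9.1]
grip_width: 43.4
finger_force: 30.0
```

```bash
python3 look.py
```

```text
[ 406.14001904 -331.11592843   13.09376149] [ 2.62008997 -0.64809235  9.06997013] 21.9
[119, 119, 119, 119, 119, 119, 119, 119, 119, 118, 119, 118, 119, 118, 118, 118, 119, 119, 119, 119, 119, 119, 119, 119, 119, 119, 119, 119, 119, 123, 142, 160, 169, 161, 166, 167, 168, 167, 166, 166, 166, 166, 167, 168, 169, 169, 170, 169, 168, 167, 167, 167, 169, 170, 168, 166, 165, 168, 169, 170, 171, 171, 170, 170, 170, 171, 171, 171, 166, 102]
240 55.8 496.5 [ 60.1   0.4 132.6]
244 226.1 325.7 [18.6  0.3 24.9]
248 225.9 326.2 [17.3  0.2 26.5]
252 225.9 326.1 [15.6  0.3 27. ]
256 226.2 325.8 [13.6  0.3 26.7]
260 226.2 325.6 [11.7  0.4 27. ]
264 226.0 325.7 [10.3  0.4 28.2]
268 225.8 325.9 [ 8.8  0.4 29.2]
272 225.6 325.9 [ 7.3  0.5 30.1]
slope deg 64.36129900253398
```

{"method": "jog_arm", "body": {"targets": [{"xyz": [-0.02,0,0.03],"spin": 0},{"xyz": [-0.03,0,0.03],"spin": 0},{"xyz": [-0.03,0,0.02],"spin": 0},{"xyz": [-0.03,0,0.02],"spin": 0},{"xyz": [-0.03,0,0],"spin": 0},{"xyz": [-0.03,0,0],"spin": 0},{"xyz": [-0.03,0,0],"spin": 0},{"xyz": [-0.03,0,0],"spin": 0},{"xyz": [0,0,0],"spin": 0},{"xyz": [0,0,0],"spin": 0}]}}

```text
time: 23.2
tool_pos: [390.0, -332.7, 6.8]
tcp_rot: [3.133, -0.009, -0.009]
contact_force: [6.7, 0.6, 18.5]
grip_width: 43.8
finger_force: 30.0
```

```bash
python3 look.py
```

```text
[ 389.95479055 -332.73477772    6.78490814] [ 6.69547242  0.56869188 18.51461208] 23.2
[117, 117, 117, 117, 117, 117, 117, 117, 117, 122, 151, 169, 171, 171, 172, 175, 173, 172, 172, 172, 172, 172, 172, 172, 172, 172, 172, 172, 171, 171, 171, 165, 122, 97, 104, 135, 164, 187, 199, 193, 199, 201, 201, 200, 199, 199, 199, 199, 200, 201, 202, 202, 203, 203, 201, 201, 200, 199, 200, 202, 202, 201, 198, 197, 199, 201, 200, 181, 167, 102]
240 inf 287.0 [nan nan nan]
244 222.4 329.3 [21.9  0.5 34.3]
248 222.3 328.9 [20.2  0.6 34.4]
252 222.2 328.9 [18.6  0.7 35. ]
256 222.2 329.0 [17.1  0.6 35.7]
260 222.4 328.6 [15.3  0.7 35.7]
264 222.9 328.4 [13.4  0.7 35.4]
268 223.4 328.2 [11.4  0.6 35.2]
272 223.7 328.2 [ 9.7  0.6 35.5]
slope deg -5.07862477816909prof.py:8: RuntimeWarning: divide by zero encountered in scalar divide
  L=u+(thr-g[r,u])/(g[r,u+1]-g[r,u])
h.py:8: RuntimeWarning: invalid value encountered in scalar divide
  r=np.hypot(d[0],d[1]); d=np.array([d[0]/r*np.sin(r),d[1]/r*np.sin(r),np.cos(r)]) if r>1e-9 else d
h.py:8: RuntimeWarning: invalid value encountered in sin
  r=np.hypot(d[0],d[1]); d=np.array([d[0]/r*np.sin(r),d[1]/r*np.sin(r),np.cos(r)]) if r>1e-9 else d
h.py:8: RuntimeWarning: invalid value encountered in cos
  r=np.hypot(d[0],d[1]); d=np.array([d[0]/r*np.sin(r),d[1]/r*np.sin(r),np.cos(r)]) if r>1e-9 else d
```

{"method": "jog_arm", "body": {"targets": [{"xyz": [0,0,-0.4],"spin": 0},{"xyz": [0,-0.6,0],"spin": 0},{"xyz": [0,-0.65,0],"spin": 0},{"xyz": [0.2,-0.65,0],"spin": 0},{"xyz": [0.5,-0.5,0],"spin": 0},{"xyz": [0.5,-0.2,0],"spin": 0},{"xyz": [0,0,0.2],"spin": 0},{"xyz": [0,0,0.14],"spin": 0},{"xyz": [0,0,0],"spin": 0},{"xyz": [0,0,0],"spin": 0}]}}

```text
time: 24.5
tool_pos: [483.1, -122.5, 8.3]
tcp_rot: [-3.142, 0.001, -0.009]
contact_force: [-0.7, 0.5, -1.1]
grip_width: 43.9
finger_force: 30.0
```

```bash
python3 look.py 2>&1 | grep -v rn
```

```text
L=u+(thr-g[r,u])/(g[r,u+1]-g[r,u])
  Rr=u-1+(g[r,u-1]-thr)/(g[r,u-1]-g[r,u])
  r=np.hypot(d[0],d[1]); d=np.array([d[0]/r*np.sin(r),d[1]/r*np.sin(r),np.cos(r)]) if r>1e-9 else d
  r=np.hypot(d[0],d[1]); d=np.array([d[0]/r*np.sin(r),d[1]/r*np.sin(r),np.cos(r)]) if r>1e-9 else d
  r=np.hypot(d[0],d[1]); d=np.array([d[0]/r*np.sin(r),d[1]/r*np.sin(r),np.cos(r)]) if r>1e-9 else d
[ 483.10734235 -122.51044391    8.27434614] [-0.68063437  0.49322378 -1.09008606] 24.5
[126, 127, 127, 127, 127, 127, 127, 127, 127, 127, 127, 127, 126, 127, 126, 126, 127, 126, 126, 127, 126, 126, 127, 127, 126, 127, 126, 126, 127, 127, 127, 124, 110, 103, 104, 122, 167, 195, 222, 205, 211, 212, 212, 212, 211, 210, 210, 210, 210, 212, 213, 213, 214, 214, 213, 212, 211, 211, 211, 212, 214, 211, 194, 180, 178, 180, 182, 182, 177, 111]
240 inf -inf [nan nan nan]
244 219.0 331.0 [24.5  0.5 39.8]
248 195.4 331.0 [31.5  4.2 61.2]
252 221.0 329.9 [20.1  0.4 37.5]
256 197.7 354.3 [34.8  0.  75.4]
260 222.1 329.5 [16.3  0.3 36.9]
264 223.2 328.8 [13.8  0.2 35.4]
268 223.4 328.6 [12.   0.2 35.5]
272 223.4 328.5 [10.4  0.2 36.1]
slope deg 56.23264983886683
```

{"method": "jog_arm", "body": {"targets": [{"xyz": [0,0,0],"spin": 0},{"xyz": [0,0,0],"spin": 0},{"xyz": [0,0,0],"spin": 0},{"xyz": [-0.02,0,-0.15],"spin": 0},{"xyz": [0,0,-0.15],"spin": 0},{"xyz": [0,0,0],"spin": 0},{"xyz": [0,0,0],"spin": 0},{"xyz": [0,0,0],"spin": 0},{"xyz": [0,0,0],"spin": 0},{"xyz": [0,0,0],"spin": 0}], "gripper": 65}}

```text
time: 25.8
tool_pos: [481.9, -122.1, 32.1]
tcp_rot: [-3.142, 0.0, -0.008]
contact_force: [0.6, 0.2, 1.3]
grip_width: 59.6
finger_force: 0.0
```

```bash
python3 look.py 2>&1 | grep -v rn
```

```text
Rr=u-1+(g[r,u-1]-thr)/(g[r,u-1]-g[r,u])
  r=np.hypot(d[0],d[1]); d=np.array([d[0]/r*np.sin(r),d[1]/r*np.sin(r),np.cos(r)]) if r>1e-9 else d
  r=np.hypot(d[0],d[1]); d=np.array([d[0]/r*np.sin(r),d[1]/r*np.sin(r),np.cos(r)]) if r>1e-9 else d
  r=np.hypot(d[0],d[1]); d=np.array([d[0]/r*np.sin(r),d[1]/r*np.sin(r),np.cos(r)]) if r>1e-9 else d
  L=u+(thr-g[r,u])/(g[r,u+1]-g[r,u])
[ 481.85371509 -122.13011944   32.10210169] [0.59809954 0.2331023  1.31014116] 25.8
[117, 117, 117, 118, 117, 118, 118, 118, 118, 118, 118, 117, 118, 118, 118, 117, 118, 120, 119, 119, 118, 119, 119, 118, 119, 118, 117, 119, 117, 117, 116, 119, 120, 121, 120, 119, 119, 121, 120, 120, 120, 123, 142, 177, 198, 203, 206, 209, 210, 209, 208, 208, 209, 210, 211, 212, 212, 211, 210, 210, 210, 212, 212, 210, 209, 211, 213, 213, 208, 132]
240 249.0 -inf [nan nan nan]
244 inf 250.0 [nan nan nan]
248 220.0 331.8 [22.8  0.2 40.1]
252 220.3 331.6 [21.1  0.2 40.1]
256 220.5 331.4 [19.5  0.2 40.3]
260 220.9 331.1 [17.6  0.2 40. ]
264 221.3 330.5 [15.6  0.2 39.5]
268 221.6 330.3 [13.9  0.2 39.7]
272 221.8 330.2 [12.2  0.2 39.9]
slope deg 2.592050301444351
```

```bash
python3 - <<'E'
import cv2
g=cv2.cvtColor(cv2.imread("pics/last.png"),cv2.COLOR_BGR2GRAY)
for r in range(228,345,4): print(r,' '.join('%3d'%x for x in g[r,190:365:5]))
E
```

```text
228 162 163 164 164 164 164 164 163 162 162 121 120 119 119 119 120 119 118 118 119 118 118 119 118 118 153 164 164 164 164 164 164 164 164 165
232 162 163 164 165 164 163 164 163 164 162 118 118 118 118 118 118 118 118 118 118 118 118 119 119 118 121 164 164 164 164 164 164 164 165 166
236 163 164 164 164 163 162 164 164 164 158 119 118 119 119 119 119 119 119 119 118 119 119 119 119 118 119 164 166 166 164 163 164 163 164 164
240 163 164 164 164 158 156 164 164 164 129 120 120 119 119 119 119 119 119 118 119 119 119 118 118 118 118 161 166 166 164 153 163 163 164 164
244 162 162 144 138 137  68 151 164 164 120 120 120 120 120 120 120 120 121 120 120 121 121 121 121 121 120 137 165 164  39 134 137 141 161 164
248 137 138 137 137 134  30 146 164 164 183 182 181 179 179 178 177 177 177 178 177 178 178 179 180 181 179 183 164 165  26  98 137 137 137 138
252 137 137 138 137 110  29 139 164 166 211 210 210 210 210 209 209 209 209 209 209 209 209 208 208 208 208 206 165 164  25  32 137 137 137 137
256 137 137 137 137  31  29 132 164 164 210 210 209 209 209 209 208 208 208 208 207 207 207 
[... 2519 characters left out ...]
 113 114 123 135 146 151 157 161 168 163 163 162 162 162 162 162 163 166 166 165 165 159 152 143 134 117 116 112 107 105 104
332  52  55  69  86  97 101 102 102 103 104 104 104 104 104 104 104 105 104 104 104 103 104 104 104 104 104 103 103 101 100 100  90  77  55  48
336  34  35  33  34  35  36  36  34  34  35  34  34  34  34  36  35  36  34  34  35  36  35  34  35  35  34  34  35  35  35  36  34  35  35  35
340  35  35  35  35  35  35  35  35  36  36  35  34  36  34  35  35  34  35  35  34  35  34  35  34  34  35  36  35  36  35  34  34  34  35  35
344  36  35  34  35  35  34  35  35  34  34  35  34  35  35  35  35  34  34  34  34  35  35  34  36  34  34  35  35  35  34  34  35  34  35  35
```

{"method": "jog_arm", "body": {"targets": [{"xyz": [-0.11,0,0],"spin": 0},{"xyz": [-0.11,0,0],"spin": 0},{"xyz": [0,0,0],"spin": 0},{"xyz": [0,0,0],"spin": 0},{"xyz": [0,0,0],"spin": 0},{"xyz": [0,0,0],"spin": 0},{"xyz": [0,0,0],"spin": 0},{"xyz": [0,0,0],"spin": 0},{"xyz": [0,0,0],"spin": 0},{"xyz": [0,0,0],"spin": 0}]}}

```text
time: 27.1
tool_pos: [464.4, -122.0, 32.3]
tcp_rot: [3.141, 0.0, -0.008]
contact_force: [0.5, -0.0, -0.1]
grip_width: 59.3
finger_force: 0.0
```

{"method": "jog_arm", "body": {"targets": [{"xyz": [0,0,0],"spin": 0},{"xyz": [0,0,0],"spin": 0},{"xyz": [0,0,0],"spin": 0},{"xyz": [0,0,0],"spin": 0},{"xyz": [0,0,0.05],"spin": 0},{"xyz": [-0.06,0,0.02],"spin": 0},{"xyz": [-0.07,0,0.01],"spin": 0},{"xyz": [-0.07,0,0.03],"spin": 0},{"xyz": [-0.07,0,0.04],"spin": 0},{"xyz": [0,0,0],"spin": 0}], "gripper": 0}}

```text
time: 28.35
tool_pos: [444.7, -122.1, 22.4]
tcp_rot: [3.14, -0.005, -0.008]
contact_force: [-0.5, 4.5, 18.9]
grip_width: 43.6
finger_force: 30.0
```

```bash
cat > dump.py <<'E'
from h import *
import cv2
o=bot.get_obs();print(o['time'],o['tool_pos'],o['contact_force'],o['grip_width'])
g=cv2.cvtColor(bot.capture("wrist"),cv2.COLOR_BGR2GRAY);cv2.imwrite("pics/last.png",g)
for r in range(205,328,4):
    if 276<=r<=300: continue
    print(r,' '.join('%3d'%x for x in g[r,206:346:6]))
E
python3 dump.py
```

```text
28.35 [ 444.74819969 -122.11075777   22.43733005] [-0.4913923   4.4912995  18.92601357] 43.59949155697254
205 122 116 117 116 143 142 142 142 142 142 142 142 142 142 142 142 142 142 142 142 116 117 135 162
209 159 116 117 115 147 147 147 146 147 147 146 147 147 147 148 147 147 147 147 147 116 116 135 161
213 160 115 117 117 146 146 145 145 145 144 144 145 145 145 145 145 145 144 144 143 119 116 157 162
217 162 119 117 118 146 146 146 146 146 146 145 145 145 145 145 144 145 144 145 145 126 125 161 162
221 162 162 128 116 145 146 145 145 146 145 145 145 145 146 146 145 146 146 145 146 140 161 162 161
225 161 162 161 118 146 146 146 146 146 146 145 146 146 146 146 146 146 147 146 147 147 161 161 162
229 161 161 161 140 151 150 150 149 149 149 149 149 150 150 150 151 151 151 152 153 154 161 161 161
233 161 161 161 155 203 203 203 204 203 204 197 197 196 196 196 196 196 196 196 196 175 161 162 161
237 163 163 162 163 204 204 204 204 204 204 203 203 204 203 203 203 202 202 202 202 149 162 163 163
241 163 163 162 152 142 142 142 142 142 142 142 150 151 150 150 150 149 149 149 148 137 160 16
[... 805 characters left out ...]

301  99  95  63  62 106  92  89  88  87  87  86  87  86  87  86  88  88  89  90 104  64  64  86  91
305 123 127  45  26 215 216 217 216 217 216 216 216 216 216 216 216 216 216 216 217  24  45 113 112
309 123 127  49  28 216 216 216 216 216 216 216 216 216 216 216 216 216 216 216 217  43  45 112 112
313 123 126  61  27 216 216 216 216 216 217 217 217 217 217 217 217 217 218 217 217 118  44 112 112
317 123 127  92  42 216 216 216 216 216 217 217 217 217 217 217 217 217 217 218 217 189  44 112 112
321 123 127 107 107 216 216 216 216 217 217 217 217 217 217 217 217 217 217 218 218 217  44 112 113
325 123 126 136 215 216 216 217 216 217 217 217 217 217 217 217 217 217 218 218 218 218 211 112 112
```

```bash
python3 - <<'E'
from h import *
import cv2
g=cv2.imread("pics/last.png",0)
for r in range(137,205,4): print(r,' '.join('%3d'%x for x in g[r,206:346:6]))
c=bot.get_calibration("wrist");tp=bot.get_obs()['tool_pos']
for r in (165,175,185,195,209,217,225,237,257):
    x=g[r].astype(float);L=max(range(215,245),key=lambda u:abs(x[u+1]-x[u-1]));Rr=max(range(310,335),key=lambda u:abs(x[u+1]-x[u-1]))
    e,dl=ray('wrist',L,r,c);_,dr=ray('wrist',Rr,r,c);s=44/abs(dl[1]-dr[1]);print(r,L,Rr,np.round(e+s*(dl+dr)/2-tp,1))
E
```

```text
137 114 115 115 115 116 116 116 115 116 116 116 116 116 116 116 116 116 116 116 116 115 117 117 117
141 115 115 115 114 114 115 115 116 115 116 117 116 116 116 116 116 117 116 117 116 116 117 118 117
145 115 116 114 114 115 116 116 116 116 116 117 115 115 115 116 117 117 116 116 117 116 117 118 117
149 116 116 115 114 116 116 116 116 116 116 117 116 115 115 116 117 117 117 117 116 116 117 118 118
153 116 116 115 115 116 115 116 116 116 115 117 116 116 116 116 117 116 116 117 116 116 117 118 117
157 115 116 116 115 114 116 116 116 116 116 116 116 116 116 117 116 116 116 116 116 116 117 117 117
161 115 115 116 115 114 116 115 115 116 116 116 116 116 116 116 116 115 116 116 115 116 117 117 116
165 116 116 116 115 115 115 116 116 117 117 115 116 116 116 116 115 115 116 116 116 117 117 117 117
169 116 116 116 116 115 115 116 116 117 117 116 116 116 116 116 116 116 116 116 116 117 117 117 118
173 116 116 117 115 116 141 141 142 142 142 142 142 142 142 142 142 141 140 141 117 117 115 116 161
177 116 117 117 116 116 146 146 146 146 146 146 146 146 145 146 146 146 145 144 117 117 117 120 162

[... 163 characters left out ...]
 146 145 145 145 128 117 118 120 161
189 116 117 117 116 117 145 145 145 145 145 144 145 145 145 145 145 145 145 145 139 116 118 121 162
193 117 117 116 116 120 144 144 144 145 144 144 144 144 145 145 145 145 145 145 145 115 117 137 161
197 116 115 116 117 132 145 145 145 146 146 146 146 146 146 146 146 146 147 147 147 116 117 137 161
201 116 116 117 117 138 142 142 142 143 142 143 143 143 143 144 143 144 143 144 144 117 117 136 162
165 237 310 [ 45.7   1.4 -36.1]
175 234 318 [43.8 -0.1 -9.5]
185 232 320 [40.1 -0.  -0.8]
195 230 322 [36.7  0.   7.2]
209 228 325 [32.3 -0.1 16.7]
217 227 334 [32.7 -1.7 31. ]
225 222 328 [29.2  0.5 30.7]
237 225 326 [22.1  0.4 25.8]
257 227 324 [11.5  0.5 23.3]
```

{"method": "jog_arm", "body": {"targets": [{"xyz": [-0.035,0,0.015],"spin": 0},{"xyz": [-0.035,0,0.02],"spin": 0},{"xyz": [-0.035,0,0.025],"spin": 0},{"xyz": [-0.035,0,0.03],"spin": 0},{"xyz": [-0.03,0,0.035],"spin": 0},{"xyz": [-0.03,0,0.035],"spin": 0},{"xyz": [-0.03,0,0.03],"spin": 0},{"xyz": [0,0,0],"spin": 0},{"xyz": [0,0,0],"spin": 0},{"xyz": [0,0,0],"spin": 0}]}}

```text
time: 29.65
tool_pos: [424.9, -121.9, 5.8]
tcp_rot: [3.141, -0.001, -0.008]
contact_force: [-1.8, 1.1, 8.2]
grip_width: 43.5
finger_force: 30.0
```

```bash
cat > ed.py <<'E'
from h import *
import cv2
o=bot.get_obs();tp=o['tool_pos'];print(o['time'],tp,o['contact_force'],o['grip_width'])
c=bot.get_calibration("wrist");a=bot.capture("wrist");cv2.imwrite("pics/last.png",a);g=cv2.cvtColor(a,cv2.COLOR_BGR2GRAY)
print(g[130:276:2,276].tolist())
for r in range(165,272,9):
    x=cv2.GaussianBlur(g[r:r+1].astype(np.float32),(3,1),0)[0];L=max(range(212,245),key=lambda u:abs(x[u+1]-x[u-1]));Rr=max(range(308,340),key=lambda u:abs(x[u+1]-x[u-1]))
    e,dl=ray('wrist',L,r,c);_,dr=ray('wrist',Rr,r,c);s=44/abs(dl[1]-dr[1]);print(r,L,Rr,np.round(e+s*(dl+dr)/2-tp,1))
E
python3 ed.py
```

```text
29.65 [ 424.89459163 -121.88106242    5.77888332] [-1.81918819  1.100117    8.2461975 ] 43.49342500434966
[115, 115, 115, 115, 115, 115, 115, 115, 115, 115, 115, 115, 115, 116, 116, 116, 116, 117, 117, 132, 163, 161, 163, 162, 163, 163, 163, 163, 160, 162, 164, 164, 163, 164, 162, 162, 162, 163, 164, 161, 162, 162, 161, 161, 166, 162, 159, 160, 163, 161, 159, 160, 163, 165, 165, 166, 165, 170, 184, 185, 185, 185, 186, 187, 186, 185, 187, 188, 186, 185, 186, 191, 123]
165 229 312 [ 48.7   2.8 -12.7]
174 224 328 [49.4 -0.1 22.9]
183 224 328 [45.7 -0.  23.6]
192 223 328 [42.2  0.2 25.8]
201 223 329 [38.9  0.  27.9]
210 222 329 [35.6  0.3 30.1]
219 222 330 [32.4  0.1 32.3]
228 222 330 [28.9  0.1 33.4]
237 221 331 [26.2  0.1 36.8]
246 221 331 [22.8  0.2 37.9]
255 221 330 [18.9  0.4 38.1]
264 221 331 [16.   0.2 40.5]
```

{"method": "jog_arm", "body": {"targets": [{"xyz": [0,0,0],"spin": 0},{"xyz": [0,0,0],"spin": 0},{"xyz": [0,0,0],"spin": 0},{"xyz": [0,0,0],"spin": 0},{"xyz": [0,0,-0.2],"spin": 0},{"xyz": [0,0,-0.5],"spin": 0},{"xyz": [0,0,-0.2],"spin": 0},{"xyz": [-0.3,0,0],"spin": 0},{"xyz": [0,0,0],"spin": 0},{"xyz": [0,0,0],"spin": 0}], "gripper": 100}}

```text
time: 30.95
tool_pos: [401.0, -121.7, 77.1]
tcp_rot: [3.141, -0.001, -0.009]
contact_force: [0.1, 0.1, 0.7]
grip_width: 91.8
finger_force: 0.0
```

```bash
python3 - <<'E'
from h import *
import cv2
o=bot.get_obs();tp=o['tool_pos'];print(o['time'],tp,o['contact_force'],o['grip_width'])
print(bot.get_calibration("wrist"))
a=bot.capture("wrist");cv2.imwrite("pics/w9.png",a);g=cv2.cvtColor(a,cv2.COLOR_BGR2GRAY)
for r in range(130,275,5): print(r,' '.join('%3d'%x for x in g[r,200:350:5]))
E
```

```text
30.95 [ 401.02812661 -121.73097741   77.14076496] [0.11540496 0.08326565 0.71792113] 91.76999424297765
{'vfov': 65.70646984690485, 'cx': 275.9730855468077, 'cy': 209.4883524337404, 'eye': array([ 471.67364268, -121.89415524,  234.97750918]), 'rotation': array([ 2.87549777e+00, -6.40354428e-04, -1.57932792e+00])}
130  97  96 137 137 136 137 137 136 136  95  96  97  96  97  96  97  96  96  96  96  96 134 137 137 137 137 136 100  95  96
135  95  96 136 137 137 137 137 138 138  96  95  95  95  97  97  97  96  95  95  97  95 134 139 137 136 136 136 101  95  96
140  95  96 136 136 137 137 137 137 137  94  95  93  95  95  95  95  94  94  95  93  94  88 139 137 136 136 137  95  95 136
145 137 121 138 137 137 137 136 137 136 175 177 178 178 179 179 179 180 179 179 180 180 179 170 138 137 137 137 136 134 137
150 138 136 138 137 136 137 136 136 131 182 182 182 182 182 181 180 181 181 182 181 181 181 173 139 137 137 137 136 136 137
155 138 138 138 138 138 138 136 136 140 182 182 181 182 182 182 182 181 181 181 181 180 180 171 138 137 139 138 136 137 138
160 138 139 138 138 138 138 138 138 140 18
[... 2109 characters left out ...]
 190 190 190 191 191 191 191 191 191 191 191 192 192 192 192 192 191 191 191 190
250 191 191 190 191 191 191 191 190 191 191 191 191 191 191 191 191 191 192 191 191 191 192 192 192 192 192 191 191 191 191
255 191 191 190 191 191 190 190 191 191 191 191 191 191 192 192 192 192 192 191 191 192 192 192 192 192 192 191 191 191 191
260 185 186 186 187 187 186 186 186 186 186 186 186 186 186 186 186 186 186 186 186 185 186 186 185 184 183 182 181 178 177
265 175 176 177 176 176 176 175 174 175 174 176 176 175 174 174 172 172 172 173 173 174 174 175 173 172 172 165  79  84  84
270 193 192 193 188  74  75  74  76  76  76  76  74  76  73  74  74  92  93  93  59  84  80  80  87  86  82  80  82  87  83
```

```bash
python3 - <<'E'
from h import *
import cv2
a=cv2.imread("pics/w9.png");g=cv2.cvtColor(a,cv2.COLOR_BGR2GRAY).astype(float)
for r in(150,165,180,195): print(r,[round(x) for x in g[r,239:246]],[round(x) for x in g[r,306:315]])
print(g[140:148,276],g[208:218,276])
for u,v in((243,143.5),(310,143.5),(243,212.5),(310.5,212.5),(276.5,178)): print(at("wrist",u,v,34))
# press features in top image
t=bot.capture("top");h=cv2.cvtColor(t,cv2.COLOR_BGR2HSV)
m=((h[...,0]>45)&(h[...,0]<85)&(h[...,1]>100)).astype(np.uint8);m[:150]=0;m[205:]=0
ys,xs=np.nonzero(m[:,230:300]);print(len(xs),xs.mean()+230,ys.mean(),at("top",xs.mean()+230,ys.mean(),34))
E
```

```text
150 [134, 131, 162, 180, 182, 182, 182] [181, 181, 181, 181, 173, 142, 138, 139, 139]
165 [138, 139, 150, 177, 181, 181, 181] [180, 179, 180, 179, 170, 140, 136, 136, 137]
180 [136, 134, 141, 165, 175, 176, 176] [178, 178, 179, 177, 159, 143, 139, 138, 138]
195 [138, 137, 140, 158, 179, 181, 181] [179, 179, 179, 175, 150, 134, 135, 136, 135]
[ 95.  82.  94. 103. 148. 179. 181. 181.] [181. 181. 181. 179. 172. 187. 189. 189. 190. 190.]
[ 459.4 -101.6   34. ]
[ 459.  -142.9   34. ]
[ 415.2 -100.3   34. ]
[ 414.8 -143.8   34. ]
[ 437.4 -122.    34. ]
18 265.44444444444446 175.77777777777777 [632.7  28.   34. ]
```

{"method": "jog_arm", "body": {"targets": [{"xyz": [0.45,0,0.1],"spin": 0},{"xyz": [0,0,0.4],"spin": 0},{"xyz": [0,0,0.3],"spin": 0},{"xyz": [0,0,0],"spin": 0},{"xyz": [0,0,0],"spin": 0},{"xyz": [0,0,0],"spin": 0},{"xyz": [0,0,0],"spin": 0},{"xyz": [0,0,0],"spin": 0},{"xyz": [0,0,0],"spin": 0},{"xyz": [0,0,0],"spin": 0}], "gripper": 70}}

```text
time: 32.3
tool_pos: [436.4, -121.8, 13.2]
tcp_rot: [3.141, -0.0, -0.008]
contact_force: [0.4, -0.5, 0.1]
grip_width: 64.2
finger_force: 0.0
```

{"method": "jog_arm", "body": {"targets": [{"xyz": [0,0,0],"spin": 0},{"xyz": [0,0,0],"spin": 0},{"xyz": [0,0,0],"spin": 0},{"xyz": [0,0,0],"spin": 0},{"xyz": [0,0,-0.3],"spin": 0},{"xyz": [0,0,-0.6],"spin": 0},{"xyz": [0,-0.2,-0.6],"spin": 1},{"xyz": [0,0,0],"spin": 1},{"xyz": [0,0,0],"spin": 1},{"xyz": [0,0,0],"spin": 1}], "gripper": 0}}

```text
time: 33.55
tool_pos: [436.3, -105.7, 133.2]
tcp_rot: [3.141, -0.0, -0.411]
contact_force: [-0.3, 0.1, -1.5]
grip_width: 43.8
finger_force: 30.0
```

{"method": "jog_arm", "body": {"targets": [{"xyz": [0.23,-0.46,0],"spin": 0},{"xyz": [0.23,-0.46,0],"spin": 0},{"xyz": [0.23,-0.46,0],"spin": 0},{"xyz": [0.2,-0.46,0],"spin": 0},{"xyz": [0,0,0],"spin": 0},{"xyz": [0,0,0],"spin": 0},{"xyz": [0,0,0],"spin": 0},{"xyz": [0,0,0],"spin": 0},{"xyz": [0,0,0],"spin": 0},{"xyz": [0,0,0],"spin": 0}]}}

```text
time: 34.8
tool_pos: [560.2, 0.9, 133.2]
tcp_rot: [3.142, -0.0, -0.409]
contact_force: [-0.3, -0.5, -0.5]
grip_width: 43.5
finger_force: 30.0
```

```bash
python3 - <<'E'
from h import *
import cv2
o=bot.get_obs();print(o['time'],o['tool_pos'],o['tcp_rot'])
c=bot.get_calibration("wrist");a=bot.capture("wrist");cv2.imwrite("pics/n1.png",a)
h=cv2.cvtColor(a,cv2.COLOR_BGR2HSV)
m=((h[...,0]>40)&(h[...,0]<85)&(h[...,1]>90)&(h[...,2]>40)).astype(np.uint8)
n,lab,st,ce=cv2.connectedComponentsWithStats(m)
for i in range(1,n):
    if st[i,4]>30: print(st[i],ce[i],at("wrist",*ce[i],33,c))
i=1+np.argmax(st[1:,4]);cx,cy=ce[i]
pts=np.argwhere(lab==i)[:,::-1].astype(np.float32)
w=np.array([at("wrist",*p,33,c)[:2] for p in pts],np.float32);print("green rect world",cv2.minAreaRect(w))
# gasket: dark square, plane z=32; map to rectified view
N=160;G=np.zeros((N,N,3),np.uint8);wc=np.array([637,27.])
e=np.array(c['eye']);Rm=R.from_euler('xyz',c['rotation']).as_matrix();f=210/np.tan(np.radians(c['vfov']/2))
ii,jj=np.mgrid[0:N,0:N]; P=np.stack([wc[0]+(N/2-ii)*.5,wc[1]+(N/2-jj)*.5,np.full((N,N),32.)],-1)
d=(P-e)@Rm; rho=np.hypot(d[...,0],d[...,1]);th=np.arctan2(rho,d[...,2]);mx=(c['cx']+f*th*d[...,0]/rho).astype(np.float32);my=(c['cy']+f*th*d[...,1]/rho).astype(np.float32)
G=cv2.remap(a,mx,my,cv2.INTER_LINEAR);cv2.imwrite("pics/rect.png",G);g=cv2.cvtColor(G,cv2.COLOR_BGR2GRAY)
for r in range(0,N,5): print('%5.1f'%(wc[0]+(N/2-r)*.5),' '.join('%3d'%x for x in g[r,::5]))
E
```

```text
34.8 [560.18351369   0.85186258 133.20296699] [ 3.14152968e+00 -1.51414317e-04 -4.08551218e-01]
[189 118  42  43 931] [209.53705693 139.48979592] [634.7  26.7  33. ]
green rect world ((634.8048706054688, 26.878395080566406), (28.792259216308594, 28.671541213989258), 5.425220966339111)
677.0 118 114 108 107 105 101 103 105 109 111 104  88  88  88  88  88  88  88  89  89  89  89  89  89  89  89  89  88  88  88  89 160
674.5 115 117 118 118 119 119 119 118 119 119 118  94  89  90  91  92  91  89  89  89  89  89  89  89  88  88  88  89  89  89  92 159
672.0 119 120 120 120 121 121 121 120 120 120 110 114  91  90  93 137 139  93  89  89  88  88  88  89  89  90  90  90  90  89  89 139
669.5 119 120 120 120 120 121 119 116 117 114  88  88  88  89  89 134 146 104  90  89  90  89  89  88  87  87  86  86  86  86  86  86
667.0 118 119 119 120 120 120 120  89  88  89  88  88  88  88  88 134 147 104  85  85  85  85  85  85  85  86  86  87  87  87  87  88
664.5 119 119 118 118 117 117 116  86  86  85  85  85  85  87  91 131 143 124  93  87  88  87  88  87  89  93  87  87  87  87  88  87
662.0 116 
[... 2773 characters left out ...]
36 144 159 176 135 117 116 116
609.5 118 118 118 118 117 118 118 147  54  57  66  69 110 118 129 155 171 183 202 205 194 184 176 166 146 138 129 120 118 118 118 119
607.0 121 121 121 121 121 122 121 176 195 193 193 189 175 158 148 142 187 187 184 187 159 116 119 118 117 117 117 117 117 117 117 117
604.5 118 118 118 117 117 118 118 118 119 119 119 119 119 119 119 131 137 144 184 152  89 117 117 117 116 116 115 115 115 116 115 116
602.0 120 120 119 120 120 119 119 119 119 118 117 118 117 116 117 116 115 134 184 162 107 115 115 116 116 116 115 116 116 117 116 117
599.5 117 117 117 117 116 116 115 115 115 115 115 115 114 115 115 115 116 132 185 166 116 116 116 116 117 116 116 116 116 115 116 117
```

{"method": "jog_arm", "body": {"targets": [{"xyz": [0,0,0],"spin": 1},{"xyz": [0,0,0],"spin": 1},{"xyz": [0,0,0],"spin": 1},{"xyz": [0,0,0],"spin": 1},{"xyz": [0,0,0],"spin": 1},{"xyz": [0,0,0],"spin": 1},{"xyz": [0,0,0],"spin": 1},{"xyz": [0,0,0],"spin": 1},{"xyz": [0,0,0],"spin": 1},{"xyz": [0,0,0],"spin": 1}]}}

```text
time: 36.1
tool_pos: [560.2, 1.1, 133.1]
tcp_rot: [3.142, -0.0, -1.411]
contact_force: [-0.6, -0.3, -1.2]
grip_width: 43.8
finger_force: 30.0
```

{"method": "jog_arm", "body": {"targets": [{"xyz": [0,0,0],"spin": 0.7},{"xyz": [-0.12,-0.5,0],"spin": 0},{"xyz": [-0.12,-0.46,0],"spin": 0},{"xyz": [0,0,0.3],"spin": 0},{"xyz": [0,0,0.35],"spin": 0},{"xyz": [0,0,0.15],"spin": 0},{"xyz": [0,0,0],"spin": 0},{"xyz": [0,0,0],"spin": 0},{"xyz": [0,0,0],"spin": 0},{"xyz": [0,0,0],"spin": 0}]}}

```text
time: 37.35
tool_pos: [635.3, 27.2, 69.9]
tcp_rot: [-3.14, -0.0, -1.478]
contact_force: [-0.2, 0.4, -0.6]
grip_width: 43.6
finger_force: 30.0
```

```bash
python3 - <<'E'
from h import *
import cv2
o=bot.get_obs();print(o['time'],o['tool_pos'],o['tcp_rot'],o['joint_positions'])
c=bot.get_calibration("wrist");a=bot.capture("wrist");cv2.imwrite("pics/n2.png",a);g=cv2.cvtColor(a,cv2.COLOR_BGR2GRAY);print(c['eye'])
for r in range(190,276,4): print(r,' '.join('%3d'%x for x in g[r,205:350:5]))
E
```

```text
37.35 [635.30431457  27.21894031  69.88102167] [-3.14031748e+00 -3.32510204e-04 -1.47821544e+00] [-7.75639810e-02  6.89449546e-01  1.39013404e+00 -1.28097887e-04
  1.06069601e+00  2.97151004e+00]
[641.71712124 -42.74414339 227.68793075]
190  81  83  84  85  81  82  84 133 133 133 133 134 133 134 134 133 133 133 133 132 132 133 134 116 114 113 113 111 114
194  84  83  83  84  81  83 145 168 168 168 169 168 169 206 207 207 205 206 206 206 206 206 206 125 113 113 113 111 113
198  86  83  84  84  81  83 153  37  35  36  35  37  37  44  51  50  49  51  51  52  52  51  51 132 114 113 113 111 113
202  96  83  83  84  81  83 148  37  35  36  35  35  38  37  37  52  51  49  50  49  50  51  51 126 113 114 113 111 113
206 105  84  83  83  82  82 139  35  35  69  69  69  69  69  69 100 102 107 102 100 105  48  53 124 113 113 112 110 113
210 106  83  83  83  81  83 132  36  36 132 146 171 171 171 171 218 171 171 170 131 154  50  57 122 113 113 112 110 113
214 108  83  84  83  82  82  94 101 102 102 102 101 101 101 101 101 102 100 101 101 101 101 105 121 114 112 113 110 113
218 113  83  84  83  82
[... 1076 characters left out ...]
 104 163 165 165 165 165 165 165 164 165 165 166 165 165 165 166 166 166 165 165  39 142 142 142 142
258 142 142 142 142  48 161 165 164 164 164 165 164 164 164 164 163 163 163 163 163 163 163 163 162  30 141 142 142 142
262 142 142 142 141  31 150 164 164 164 164 164 163 164 163 164 163 163 163 164 163 163 163 163 163  30 113 142 142 142
266 142 142 142 119  31 147 166 166 166 165 165 165 164 164 164 164 163 163 163 163 162 163 162 162  28  66 142 142 142
270 142 142 142  81  27 135 163 163 163 163 163 163 164 163 163 164 164 163 164 164 164 164 164 164  26  32 142 142 142
274  70  71  72  65  62  71  80  81  82  83  87  92  95  97  98  97  96  94  90  83  83  81  80  79  60  62  72  70  68
```

```bash
python3 - <<'E'
from h import *
import cv2
g=cv2.imread("pics/n2.png",0).astype(int)
for r in (200,204,208,220,228,240): print(r,g[r,226:242].tolist(),g[r,310:328].tolist())
for u in (240,276,310): print(u,g[184:240,u].tolist())
E
```

```text
200 [80, 81, 81, 81, 82, 82, 81, 86, 115, 151, 147, 99, 46, 36, 37, 35] [51, 53, 52, 51, 50, 51, 96, 195, 207, 168, 127, 115, 113, 113, 113, 112, 112, 110]
204 [80, 80, 81, 81, 81, 82, 82, 86, 110, 146, 150, 118, 53, 34, 35, 35] [50, 49, 49, 49, 50, 51, 95, 193, 207, 166, 125, 116, 114, 112, 113, 112, 111, 111]
208 [81, 81, 81, 81, 82, 83, 81, 84, 99, 134, 150, 119, 55, 36, 35, 34] [50, 49, 50, 50, 51, 57, 114, 195, 206, 161, 122, 115, 114, 113, 113, 112, 111, 112]
220 [81, 80, 80, 80, 82, 84, 89, 106, 121, 123, 124, 123, 123, 123, 123, 123] [123, 123, 122, 123, 122, 123, 123, 122, 121, 111, 106, 108, 96, 87, 85, 84, 87, 109]
228 [142, 144, 146, 137, 126, 123, 123, 124, 123, 123, 123, 123, 123, 122, 122, 122] [121, 121, 121, 121, 121, 121, 121, 121, 121, 121, 121, 124, 146, 176, 180, 178, 179, 179]
240 [99, 113, 140, 160, 163, 164, 163, 164, 164, 163, 163, 164, 164, 163, 163, 164] [163, 163, 163, 163, 163, 163, 163, 162, 163, 162, 163, 162, 161, 146, 121, 123, 120, 116]
240 [90, 82, 82, 84, 103, 126, 133, 133, 137, 157, 168, 167, 120, 58, 36, 36, 37, 37, 36, 35, 35, 35, 35, 35, 35, 35, 35, 35, 32, 48, 101, 121, 123, 122, 123, 123, 123, 124, 123, 122, 122, 122, 122, 123, 122, 123, 122, 128, 149, 161, 165, 166, 164, 163, 163, 163]
276 [112, 112, 111, 102, 107, 129, 134, 133, 149, 191, 206, 207, 121, 56, 50, 51, 50, 38, 36, 36, 37, 38, 71, 153, 170, 171, 170, 164, 88, 51, 101, 121, 124, 122, 122, 123, 123, 123, 123, 122, 122, 121, 123, 122, 121, 122, 122, 128, 158, 161, 164, 164, 164, 163, 163, 163]
310 [112, 112, 112, 113, 118, 129, 133, 133, 150, 191, 206, 207, 131, 63, 51, 51, 51, 50, 51, 51, 50, 50, 48, 50, 50, 49, 50, 47, 35, 49, 101, 121, 123, 122, 122, 123, 123, 123, 122, 121, 121, 121, 122, 121, 121, 122, 122, 133, 161, 161, 163, 164, 163, 162, 163, 163]
```

```bash
python3 - <<'E'
from h import *
tp=bot.get_obs()['tool_pos'];y=-1.478;tx=np.array([np.cos(y),np.sin(y)]);ty=np.array([np.sin(y),-np.cos(y)])
for n,u,v,z in(("nest outer front",276,192.3,31.5),("nest gasket front",276,196.3,32),("can lip front",276,213.3,56.7),("can top front",276,231.5,90.7),("nest L",234,204,32),("nest R",319.8,204,32),("canL",227.9,240,90.7),("canR",323.2,240,90.7)):
    p=at("wrist",u,v,z)[:2]-tp[:2];print(n,p@tx,p@ty)
E
```

```text
nest outer front 27.87794038038555 -0.024606266263491605
nest gasket front 25.469733716532488 -0.04785845269149647
can lip front 21.649017898474934 -0.0016996220650378202
can top front 22.85312123040146 0.009926471149021232
nest L 20.573319905246148 -26.214156085116407
nest R 20.612858707879493 27.319837196564844
canL 18.753092655719293 -21.763676025608206
canR 18.760631264920566 21.32239995224535
```

{"method": "jog_arm", "body": {"targets": [{"xyz": [0.005,0.009,0],"spin": 0},{"xyz": [0,0,0.1],"spin": 0},{"xyz": [0,0,0.07],"spin": 0},{"xyz": [0,0,0.03],"spin": 0},{"xyz": [0,0,0.03],"spin": 0},{"xyz": [0,0,0.03],"spin": 0},{"xyz": [0,0,0.03],"spin": 0},{"xyz": [0,0,0.02],"spin": 0},{"xyz": [0,0,0],"spin": 0},{"xyz": [0,0,0],"spin": 0}]}}

```text
time: 38.65
tool_pos: [634.3, 26.8, 45.1]
tcp_rot: [-3.141, -0.0, -1.478]
contact_force: [-2.2, 0.4, 5.6]
grip_width: 43.6
finger_force: 30.0
```

{"method": "jog_arm", "body": {"targets": [{"xyz": [0,0,0.01],"spin": 0},{"xyz": [0,0,0],"spin": 0},{"xyz": [0,0,0],"spin": 0},{"xyz": [0,0,0],"spin": 0},{"xyz": [0,0,0],"spin": 0},{"xyz": [0,0,-0.3],"spin": 0},{"xyz": [0,0,-0.6],"spin": 0},{"xyz": [0.5,0,-0.1],"spin": 0},{"xyz": [0,0,0],"spin": 0},{"xyz": [0,0,0],"spin": 0}], "gripper": 75}}

```text
time: 39.9
tool_pos: [637.5, -12.8, 122.9]
tcp_rot: [3.14, 0.001, -1.479]
contact_force: [0.1, 0.3, -0.5]
grip_width: 68.8
finger_force: 0.0
```

```bash
python3 - <<'E'
from h import *
import cv2
for n in("top","scene"):
    a=bot.capture(n);cv2.imwrite(f"pics/{n}2.png",a)
    c=bot.get_calibration(n);f=210/np.tan(np.radians(c['vfov']/2));Rm=R.from_euler('xyz',c['rotation']).as_matrix()
    def px(p):
        q=(np.array(p)-c['eye'])@Rm; return np.round([c['cx']+f*q[0]/q[2],c['cy']+f*q[1]/q[2]],1)
    print(n,px([634.7,26.8,66]),px([634.7,26.8,34]))
    u,v=px([634.7,26.8,66]).astype(int);g=cv2.cvtColor(a,cv2.COLOR_BGR2GRAY)
    for r in range(v-16,v+17,2): print(r,' '.join('%3d'%x for x in g[r,u-16:u+17:2]))
o=bot.get_obs();print(o['time'],o['tool_pos'],o['contact_force'])
E
```

```text
top [265.7 173.7] [265.9 175. ]
157  98 149 160 166 160 122 141 167 168 171 171 174 175 173 175 176 178
159  98 149 159 157 156 124 145 158 160 165 162 164 164 167 168 168 169
161 104 148 152 154 147 126 141 153 155 157 155 157 159 161 156 161 162
163  88 109 112 121 123 107 137 148 153 150 150 152 149 152 150 151 155
165  64  67  68  74  75  86 128 139 141 141 143 145 143 147 146 148 146
167  67  67  72  69  66  69 110 129 129 132 133 130 137 139 139 141 142
169  85 102 102  91  72  81 136 141 135 122 105 103 118 122 123 129 134
171 123 137 149 138 103 108 199 209 201 190 139  83  79  87  88 104 102
173 127 144 148 146 118 144 208 216 211 213 173  86  82  76  76  82  86
175 127 146 150 141 125 191 215 214 209 212 188 102  71  74  79  78  79
177 125 143 148 137 123 197 214 215 214 213 196 109  71  75  85  80  78
179 117 135 145 132 114 183 214 218 213 212 205 122  69  82 116 102  99
181 113 124 134 114 117 175 217 216 210 202 195 121  71  85 120  95  90
183 116 120 117 106 125 141 167 162 145 129 102  84  72  65  69  66  62
185 117 118 117 106 124 132 149 148 138 137  98  71  69  63 
[... 809 characters left out ...]
 217 218 217 139 113  85  87
264 160 157 161 162 162 227 220 219 217 218 215 202 140 128 104  83  85
266 161 158 158 146 146 148 177 220 219 219 163 139 138 127  90  83  86
268 160 151 115 134 149 148 147 154 202 156 139 138 137 130  99  85  84
270 151 113 117  96 147 148 148 148 146 139 138 136 121 107 139 110 111
272 111 113 141 190  73 109 146 149 149 123 140  90  80 159 126 111 109
274 112 112 137 161 170 159  75 127 153 123  92 123 127 148  92 113 111
276 112 113 113 123 160 164 192 104  81  70 135 140 123  87  87  93 110
278 112 112 109 112 115 146 160 163 188 129 149 131 126 125  84  84  89
40.0 [637.47437556 -12.16689161 122.73713736] [-8.85828361e-01 -4.00165052e-04  3.36547998e-01]
```

```bash
cat > wp.py <<'E'
from h import *
ex=np.array([-.092,.996]);ey=np.array([-.996,-.092]);N=np.array([634.7,26.8])
def W(px,py,z): return np.r_[N+px*ex+py*ey,z]
def step(a,b,yaw):
    d=(b-a);tx=np.array([np.cos(yaw),np.sin(yaw)]);ty=np.array([np.sin(yaw),-np.cos(yaw)])
    return np.round(np.r_[d[:2]@tx,d[:2]@ty,-d[2]]/80,3)
def press(p): d=np.array(p[:2])-N; return np.round([d@ex,d@ey,p[2]],1)
E
python3 - <<'E'
from wp import *
p=bot.get_obs()['tool_pos'];y=-1.178
for q in (W(-40,80,280),W(140,80,280),W(140,0,280)): print(step(p,q,y));p=q
E
```

```text
[-0.282  0.949 -1.966]
[-2.15  -0.667 -0.   ]
[ 0.296 -0.955 -0.   ]
```

{"method": "jog_arm", "body": {"targets": [{"xyz": [0,0,-0.5],"spin": 0},{"xyz": [0,0,-0.5],"spin": 0},{"xyz": [0,0,-0.5],"spin": 0},{"xyz": [0,0,-0.5],"spin": 0},{"xyz": [0,0,0],"spin": -1},{"xyz": [0,0,0],"spin": -1},{"xyz": [0,0,0],"spin": -1},{"xyz": [0,0,0],"spin": 0},{"xyz": [0,0,0],"spin": 0},{"xyz": [0,0,0],"spin": 0}], "gripper": 0}}

```text
time: 41.25
tool_pos: [638.0, -12.8, 283.4]
tcp_rot: [3.141, 0.0, -1.179]
contact_force: [0.2, 0.4, -0.3]
grip_width: 0.5
finger_force: 0.0
```

{"method": "jog_arm", "body": {"targets": [{"xyz": [-0.14,0.475,0],"spin": 0},{"xyz": [-0.14,0.475,0],"spin": 0},{"xyz": [-0.54,-0.167,0],"spin": 0},{"xyz": [-0.54,-0.167,0],"spin": 0},{"xyz": [-0.54,-0.167,0],"spin": 0},{"xyz": [-0.54,-0.167,0],"spin": 0},{"xyz": [0.15,-0.48,0],"spin": 0},{"xyz": [0.15,-0.48,0],"spin": 0},{"xyz": [0,0,0],"spin": 0},{"xyz": [0,0,0],"spin": 0}]}}

```text
time: 42.5
tool_pos: [622.0, 165.9, 283.2]
tcp_rot: [3.141, 0.0, -1.179]
contact_force: [0.2, -0.3, 0.4]
grip_width: 0.2
finger_force: 0.0
```

```bash
python3 - <<'E'
from wp import *
o=bot.get_obs();p=o['tool_pos'];print(press(p),o['joint_positions'][5]);y=o['tcp_rot'][2];r=170
for al in (10,20,30,40,50,58):
    t=np.radians(al);q=W(100-r*np.sin(t)+6*np.cos(t)+11,0,96+r*np.cos(t)+6*np.sin(t)+4);print(al,press(q),step(p,q,y));p=q
E
```

```text
[ 1.397e+02 -2.000e-01  2.832e+02] 2.8910841162771237
10 [ 87.4   0.  268.5] [0.623 0.195 0.184]
20 [ 58.5  -0.  261.8] [0.345 0.107 0.083]
30 [ 31.2   0.  250.2] [0.326 0.101 0.145]
40 [  6.3   0.  234.1] [0.297 0.092 0.202]
50 [-15.4  -0.  213.9] [0.259 0.08  0.253]
58 [-30.    0.  195.2] [0.175 0.054 0.234]
```

{"method": "jog_arm", "body": {"targets": [{"xyz": [0.31,0.1,0.09],"spin": 0},{"xyz": [0.31,0.1,0.09],"spin": 0},{"xyz": [0.175,0.053,0.04],"spin": 0},{"xyz": [0.175,0.053,0.04],"spin": 0},{"xyz": [0.163,0.05,0.073],"spin": 0},{"xyz": [0.163,0.05,0.073],"spin": 0},{"xyz": [0.148,0.046,0.1],"spin": 0},{"xyz": [0.148,0.046,0.1],"spin": 0},{"xyz": [0.13,0.04,0.125],"spin": 0},{"xyz": [0.13,0.04,0.125],"spin": 0}]}}

```text
time: 43.75
tool_pos: [636.5, 10.6, 214.2]
tcp_rot: [3.141, 0.0, -1.178]
contact_force: [0.3, -0.3, -0.6]
grip_width: 0.6
finger_force: 0.1
```

{"method": "jog_arm", "body": {"targets": [{"xyz": [0.09,0.027,0.11],"spin": 0},{"xyz": [0.09,0.027,0.11],"spin": 0},{"xyz": [0,0,0],"spin": 0},{"xyz": [0,0,0],"spin": 0},{"xyz": [0,0,0],"spin": 0},{"xyz": [0,0,0],"spin": 0},{"xyz": [0,0,0],"spin": 0},{"xyz": [0,0,0],"spin": 0},{"xyz": [0,0,0],"spin": 0},{"xyz": [0,0,0],"spin": 0}]}}

```text
time: 45.0
tool_pos: [638.1, -3.6, 197.4]
tcp_rot: [3.142, -0.0, -1.178]
contact_force: [-0.6, -0.1, -0.3]
grip_width: 0.1
finger_force: 0.0
```

```bash
python3 - <<'E'
from wp import *
import cv2
o=bot.get_obs();p=o['tool_pos'];print(o['time'],press(p),o['contact_force'])
a=bot.capture("scene");cv2.imwrite("pics/s3.png",a);t=bot.capture("top");cv2.imwrite("pics/t3.png",t)
b=cv2.imread("pics/scene2.png")
for n,a in(("scene",a),("top",t)):
    c=bot.get_calibration(n);f=210/np.tan(np.radians(c['vfov']/2));Rm=R.from_euler('xyz',c['rotation']).as_matrix()
    def px(p):
        q=(np.array(p)-c['eye'])@Rm; return np.round([c['cx']+f*q[0]/q[2],c['cy']+f*q[1]/q[2]],0).tolist()
    for d in (50,58,70,80.4,85): 
        s=np.radians(d); print(n,d,[px(W(100-200*np.sin(s),y,96+200*np.cos(s))) for y in(-40,0,40)],[a[int(px(W(100-200*np.sin(s),y,96+200*np.cos(s)))[1]),int(px(W(100-200*np.sin(s),y,96+200*np.cos(s)))[0])].tolist() for y in (-40,-25,0,25,40)])
E
```

```text
45.0 [-30.6  -0.6 197.4] [-0.57152836 -0.12826138 -0.26434277]
scene 50 [[292.0, 234.0], [280.0, 228.0], [269.0, 223.0]] [[96, 108, 115], [168, 182, 188], [169, 181, 189], [166, 169, 174], [166, 168, 171]]
scene 58 [[288.0, 244.0], [276.0, 238.0], [265.0, 232.0]] [[143, 146, 148], [132, 149, 160], [134, 154, 162], [139, 157, 168], [223, 224, 228]]
scene 70 [[283.0, 258.0], [272.0, 251.0], [261.0, 245.0]] [[128, 100, 88], [182, 111, 67], [131, 151, 160], [136, 153, 161], [135, 155, 165]]
scene 80.4 [[281.0, 269.0], [270.0, 263.0], [259.0, 257.0]] [[64, 63, 62], [63, 65, 68], [215, 206, 213], [68, 68, 71], [63, 63, 66]]
scene 85 [[280.0, 274.0], [269.0, 267.0], [259.0, 261.0]] [[163, 158, 164], [113, 115, 114], [141, 158, 169], [142, 162, 170], [139, 155, 166]]
top 50 [[286.0, 146.0], [288.0, 164.0], [290.0, 181.0]] [[172, 183, 186], [162, 171, 173], [128, 137, 137], [127, 142, 145], [132, 147, 150]]
top 58 [[293.0, 147.0], [294.0, 164.0], [296.0, 181.0]] [[173, 184, 186], [158, 168, 171], [129, 137, 140], [76, 78, 75], [124, 137, 139]]
top 70 [[299.0, 149.0], [301.0, 165.0], [303.0, 182.0]] [[177, 187, 189], [156, 168, 171], [127, 136, 137], [78, 83, 87], [111, 118, 119]]
top 80.4 [[302.0, 151.0], [304.0, 167.0], [306.0, 183.0]] [[175, 186, 188], [138, 147, 149], [86, 90, 91], [129, 139, 140], [139, 150, 152]]
top 85 [[303.0, 152.0], [304.0, 168.0], [306.0, 183.0]] [[164, 177, 178], [131, 142, 141], [71, 75, 76], [129, 139, 140], [139, 150, 152]]
```

```bash
python3 - <<'E'
from wp import *
o=bot.get_obs();p=o['tool_pos'];print(step(p,W(-98.5,0,145),o['tcp_rot'][2]))
E
```

```text
[0.809 0.258 0.655]
```

{"method": "jog_arm", "body": {"targets": [{"xyz": [0.4,0.13,0],"spin": 0},{"xyz": [0.409,0.128,0],"spin": 0},{"xyz": [0,0,0.2],"spin": 0},{"xyz": [0,0,0.25],"spin": 0},{"xyz": [0,0,0.15],"spin": 0},{"xyz": [0,0,0.05],"spin": 0},{"xyz": [0,0,0.05],"spin": 0},{"xyz": [0,0,0.05],"spin": 0},{"xyz": [0,0,0.05],"spin": 0},{"xyz": [0,0,0],"spin": 0}]}}

```text
time: 46.35
tool_pos: [644.0, -71.4, 133.6]
tcp_rot: [-3.141, -0.001, -1.178]
contact_force: [-0.1, -1.2, 0.4]
grip_width: 0.7
finger_force: 0.1
```

{"method": "jog_arm", "body": {"targets": [{"xyz": [0,0,0.05],"spin": 0},{"xyz": [0,0,0.05],"spin": 0},{"xyz": [0,0,0.05],"spin": 0},{"xyz": [0,0,0.05],"spin": 0},{"xyz": [0,0,0.04],"spin": 0},{"xyz": [0,0,0.04],"spin": 0},{"xyz": [0,0,0],"spin": 0},{"xyz": [0,0,0],"spin": 0},{"xyz": [0,0,0],"spin": 0},{"xyz": [0,0,0],"spin": 0}]}}

```text
time: 47.6
tool_pos: [643.8, -71.3, 110.9]
tcp_rot: [-3.142, -0.0, -1.178]
contact_force: [0.7, -0.1, 2.6]
grip_width: 0.4
finger_force: 1.2
```

{"method": "jog_arm", "body": {"targets": [{"xyz": [0,0,0.04],"spin": 0},{"xyz": [0,0,0.04],"spin": 0},{"xyz": [0,0,0.04],"spin": 0},{"xyz": [0,0,0.03],"spin": 0},{"xyz": [0,0,0.02],"spin": 0},{"xyz": [0,0,0.02],"spin": 0},{"xyz": [0,0,0],"spin": 0},{"xyz": [0,0,0],"spin": 0},{"xyz": [0,0,0],"spin": 0},{"xyz": [0,0,0],"spin": 0}]}}

```text
time: 48.85
tool_pos: [644.0, -71.4, 96.9]
tcp_rot: [-3.141, -0.001, -1.178]
contact_force: [-1.1, -0.5, 8.3]
grip_width: 0.5
finger_force: 4.3
```

Near the third click (force at its peak, expected at z ≈ 94).

{"method": "jog_arm", "body": {"targets": [{"xyz": [0,0,0.02],"spin": 0},{"xyz": [0,0,0.02],"spin": 0},{"xyz": [0,0,0.02],"spin": 0},{"xyz": [0,0,0],"spin": 0},{"xyz": [0,0,0],"spin": 0},{"xyz": [0,0,0],"spin": 0},{"xyz": [0,0,0],"spin": 0},{"xyz": [0,0,0],"spin": 0},{"xyz": [0,0,0],"spin": 0},{"xyz": [0,0,0],"spin": 0}]}}

```text
time: 50.1
tool_pos: [644.0, -71.4, 91.6]
tcp_rot: [-3.141, -0.001, -1.178]
contact_force: [-0.6, -1.5, 5.4]
grip_width: 0.2
finger_force: 3.0
```

{"method": "jog_arm", "body": {"targets": [{"xyz": [0,0,0.02],"spin": 0},{"xyz": [0,0,0.02],"spin": 0},{"xyz": [0,0,0.02],"spin": 0},{"xyz": [0,0,0],"spin": 0},{"xyz": [0,0,0],"spin": 0},{"xyz": [0,0,0],"spin": 0},{"xyz": [0,0,0],"spin": 0},{"xyz": [0,0,0],"spin": 0},{"xyz": [0,0,0],"spin": 0},{"xyz": [0,0,0],"spin": 0}]}}

```text
time: 51.35
tool_pos: [643.9, -71.2, 87.0]
tcp_rot: [-3.141, -0.0, -1.178]
contact_force: [-0.4, -0.2, 7.8]
grip_width: 0.8
finger_force: 3.6
```

```bash
python3 -c "
from plant import bot
print(bot.close_job())"
```

```text
the job is handed in; nothing more can be done
None
```

The can is turned over and seated mouth-down on the nest, and I handed the job in with the fingers holding the T-handle in the notch after the third click: about 7.8 N on the handle, lever about 1.74 rad worked out from the finger height, and 51 s on the clock. The hand-in gave no verdict, and my last check that the can sat flush was in the camera images before I pressed the lever.

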